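# Fit the drying wheel to the tool carousel and clip it down

### The arm

A 6-joint arm with a two-finger parallel gripper is mounted at the origin on the work surface. World frame = base frame: x ahead of the robot, y to its left, z up, the work surface at z = 0. Lengths are in mm, angles in rad, forces in N, time in s.
With the tool pointing down it reaches from about 275 to 750 mm from the base axis. Payload 10.2 kg.
Tool frame: the origin (TCP) lies between the finger pads; the fingertips stand 25 mm ahead of it and the grasp point (between the pads) lies 6 mm ahead of it; z points along the fingers, y is the line along which they close (so a half turn about z gives the same grasp; the last joint's range is limited). The gripper opens to 88 mm and grips with 3 to 60 N. Pads are 18 mm wide; open, the fingers measure 123 mm over their backs; the gripper's body (75 mm by 187 mm) begins 45 mm behind the grasp point.
Start: joints at [-1.527, 0.313, 1.498, -0, 1.331, -0.223], TCP at [138.401, -506.435, 263.72] pointing down, gripper open.
Joint ranges: [-2.94, 2.94], [-0.97, 2.17], [0.19, 2.56], [-1.23, 4.37], [0.02, 3.11], [-2.88, 2.88]. Speed limits (rad/s): [2.39, 2.39, 3.01, 3.14, 3.14, 3.14].

### API

Orientations are given as a rotation vector (axis times angle).
In Python, from plant import r gives the robot as it stands.
- The arm moves only by the tool jog_arm, never from a script. Its argument "steps" is a list of rows, each a list of 7 numbers: the shift along the world's x, y, z in m, then the turn, a rotation vector about the world's x, y, z in rad, then the opening, from 0 (shut) to 1 (fully open). In form: [[tx, ty, tz, rx, ry, rz, claw], ...]. A call has 1 to 5 rows; each row shifts and turns the commanded pose from where the row before left it; what a row does not reach is not made up. A row lasts 1/10 s, in which the tool goes at most 50 mm and 8.59 degrees, less where a joint would pass 70% of its speed; a pose out of reach is approached as far as the arm can. A call is refused whole if a number of a shift passes 0.05 or a number of a turn 0.15, either way. A call with a gripper value outside its range is refused whole. The fingers move at their own pace and stop on an object; the grip force is fixed at half the most. Time passes only in rows, so rows that do not move let the fingers close. It gives the time, the measured TCP pose, the force, the opening and the grip force at its end, in the units of the state.
- r.sense(): the state, without advancing time (a new reading comes with each control period).
- r.read_camera(name): name is "scene" or "top"; returns the picture (400x640x3 uint8, blue, green, red); there is no depth.
- r.camera_info(name): a dict with "vertical_fov" (degrees; the focal length in pixels is half the picture's height over the tangent of half this angle, whatever the lens; pixels are square), "cx", "cy" (the principal point, pixels), "xyz" and "rotation" of the camera in the world. Camera axes: x right, y up, looking along -z (the intrinsics and any distortion apply to the point x, -y, -z); pixel columns grow to the right and rows downward; lengths in mm; the calibration is good to about 2 mm. A picture is of the moment at which its call begins. camera_info takes no time and is no camera call.
- r.sign_off(): hands the job in; it is judged then, once.
Trained networks look in the newest picture that a camera, given by its name, has taken for a name from the list of things; names that differ only in an ending like _2 or _b are one class to them, and where a whole thing is asked for, a point or a joint stands for the part that bears it (a point fixed in the world has none). Each returns a list of dicts, best first, with "confidence" (0 to 1); they miss things now and then, are a little off and sometimes report something else, mostly with a low value. They report only what shows in the picture. A call takes as long as a camera call.
- r.masks_of(thing, camera): "region" (400x640 bool, what is visible of it).
- r.place_of(thing, camera): "xyz" ([x, y, z] in mm, in the coordinates of the camera as it stood for that picture, good to about 4 mm: a listed point, or the origin of a listed thing).
The state is a dict: "time_s": time; "joint_positions": joint angles; "joint_velocities": joint speeds; "joint_efforts": joint torques, N m; "tcp_pos": TCP position; "eef_rot": TCP orientation; "force": force on the tool from outside, world axes, zero at the start; "moment": the same for the moment, N m; "gripper_width": opening from 0.0 (shut) to 1.0 (fully open); "grip_force": force on a finger pad.
Only numpy, scipy, OpenCV 4.12 (cv2) and the standard library are available. Lean on these libraries where they do the work, as an engineer would, in place of code of your own. Each camera call takes 0.05 s, during which the arm holds its last target. There are 200 camera calls.

### The job

Draw the blue wheel out of the clear-roofed rack by its orange tab and let go of it lying flat on the counter, clear of the rack; then fit it over the splined hub of the white carousel unit, turned so that its master groove takes the orange master rib, fully home, and let go of it. Then drop the T-head of the red clamp stud into the wide pocket of the slot in the unit's deck, slide it to the inner end of the slot, turn it there a quarter turn so that its dog lies over the wheel's rim, and let go. Leave the other things on the counter where they are.

Things in the scene. Friction and masses are not known exactly. Their poses are not given: they have to be found in the camera images.
- wheel: Blue plastic wheel (100 to 200 g), 12 short rim teeth, 104 mm over them, disc 10 mm thick. Origin: centre of its underside, z up. +x points to its orange tab, in line with the master groove. Bore 32 mm between the spline lands (only in its lowest 14 mm), six grooves 60 degrees apart out to 45 mm diameter: master groove on +x 13.6 mm wide, others 8.6 mm. Starts flat under the rack's roof, tab out in front
- tab (a point): grip point in the wheel's orange tab: an upright fin 10 mm thick (across the wheel's x), from 50 to 76 mm from the wheel's axis, from 2 to 34 mm above its underside; this point is 65 mm from the axis and 22 mm up
- collar (a point): in the wheel's white hexagonal collar, the place to hold it for fitting: on the wheel's axis, 28 mm above its underside. Collar 54 mm across flats, standing on the disc from 10 to 38 mm above the underside, open through the middle; its flats face +-30, +-90 and +-150 degrees from the wheel's +x
- rack: white rack with a clear roof, fixed. Origin on the counter below the middle of its bay, where the wheel's centre starts (within 10 mm); open front faces its -x. Bay 120 mm wide (y), outside 130 mm; walls and roof reach from 35 mm in front of the origin to 75 mm behind it; roof 46 to 52 mm above the counter, a tin stands on its rear
- unit: white carousel unit, fixed: box 180 mm (x) by 250 mm (y), 60 mm high, steel deck on top. Origin: centre of its underside. The hub stands on the deck at x 0, y +50 mm; the T-slot runs along y at x 0, from its open pocket at -y to its inner end near the hub
- pocket (a point): middle of the T-slot's pocket, on the slot's floor, 15 mm below the deck (45 mm above the counter); unit y -75 mm; axes as the unit's. The pocket's mouth is 20 mm wide (x) and 40 mm long (unit y -95 to -55 mm); below lips 6 mm thick is an undercut 36 mm wide and 9 mm high, unit y -97 to +10 mm
- slot_end (a point): where the stud's axis belongs at the inner end of the T-slot, on the slot's floor; unit y -14 mm; axes as the unit's. The neck of the slot, 10 mm wide, leads here from the pocket (unit y -55 to -8 mm); the shank meets its end with the stud's axis at -11 mm
- hub: fixed splined hub. Origin: centre of its underside, on the deck, 60 mm above the counter; z up. Seat flange 50 mm wide, 4 mm thick (the wheel home rests on it, underside 4 mm above this origin); core 28 mm wide; nose tapers from 36 mm up to the tip at 45 mm. Six ribs to 38 mm diameter, up to 32 mm: master rib on +x, orange, 10 mm wide, others dark, 5 mm. Its +x varies from start to start
- stud: red clamp stud (40 to 65 g) standing on its steel T-head. Origin: centre of its underside, z up. T-head 14 mm (x) by 30 mm (y), 6 mm thick; shank 6 mm wide up to 34 mm; dog: bar 10 mm wide, 33 to 39 mm up, from 13 mm behind the axis to 28 mm ahead (+x). Enters the pocket with its y along the slot; locked with +x pointing to the hub, the dog then 4 mm above the wheel's rim
- grip (a point): grip point in the stud's thumb plate, on its axis 55 mm above its underside: plate 10 mm thick (y), 28 mm long (x), from 38 to 68 mm up
- dog_tip (a point): end of the stud's dog, at its underside (28 mm from the stud's axis on +x, 33 mm above its underside)
- cream_tin: bystander: small white tin 52 mm in diameter, 34 mm high, standing on the rear of the rack's roof; origin under its centre
- gel_bottle: bystander: green bottle 54 mm in diameter, 140 mm high, origin under its centre
- oil_bottle: bystander: amber bottle 44 mm in diameter, 130 mm high, origin under its centre
- spare_spacer: bystander: grey spacer ring lying flat, 48 mm in diameter, 12 mm high, origin under its centre
- steel_cup: bystander: steel cup 64 mm in diameter, 60 mm high, origin under its centre
- file_block: bystander: orange nail buffing block 90 by 26 by 18 mm, origin under its centre
- balm_jar: bystander: glass jar with white cap, 56 mm in diameter, 45 mm high, origin under its centre

How it is judged (in metres and radians):
On the way, in this order (a step that is already met when the one before it is completed fails the run):
1. the wheel lies flat on the counter, its centre 82 mm or more from the middle of the rack's bay, let go of and at rest (horizontal distance between wheel and rack above 0.082 m and height (world z) of wheel below 0.004 m and angle between wheel's own z axis and vertical below 0.06 rad and contact force between the fingers and wheel below 0.1 N and linear speed of wheel below 0.02 m/s), for 0.1 s.
2. the wheel is fully home on the hub, master groove on master rib (within 3 mm), and let go of (z of wheel in the frame of hub below 0.007 m and horizontal distance between wheel and hub below 0.004 m and angle between the x axis of wheel and the x axis of hub, either way round below 0.2 rad and contact force between the fingers and wheel below 0.1 N), for 0.1 s.
3. the stud's T-head is down in the pocket of the slot (within 4 mm of its floor) (z of stud in the frame of pocket below 0.004 m and horizontal distance between stud and pocket below 0.02 m), for 0.05 s.
4. the stud has been slid to the inner end of the slot (within 9 mm), not yet turned (within 25 degrees) (z of stud in the frame of pocket below 0.005 m and horizontal distance between stud and slot_end below 0.009 m and angle between the y axis of stud and the y axis of unit, either way round below 0.44 rad), for 0.05 s.
At the end, for the whole second after the job is handed in: Wheel level and fully home on the hub (within 3 mm), master groove on master rib. Stud down in the T-slot, within 12 mm of its place at the inner end, turned a quarter turn (within 20 degrees) so that its dog points to the hub over the rim. Both let go of and at rest (z of wheel in the frame of hub below 0.007 m and horizontal distance between wheel and hub below 0.004 m and angle between the x axis of wheel and the x axis of hub, either way round below 0.2 rad and angle between wheel's own z axis and vertical below 0.06 rad and z of stud in the frame of pocket below 0.005 m and horizontal distance between stud and slot_end below 0.012 m and angle between the x axis of stud and the y axis of unit, either way round below 0.35 rad and horizontal distance between dog_tip and hub below 0.05 m and angle between stud's own z axis and vertical below 0.2 rad and linear speed of each of stud, wheel below 0.02 m/s); the robot touches nothing.
It fails at once if a bystander is moved by more than 40 mm or a bottle, the tin or the cup is knocked over (distance of any of cream_tin, gel_bottle, oil_bottle, spare_spacer, steel_cup, file_block, balm_jar from where it was at the start of the episode above 0.04 m or angle between any of gel_bottle, oil_bottle, cream_tin, steel_cup's own z axis and vertical above 0.6 rad).
It also fails if it takes over 72 s, if anything falls off the work surface, if the arm or the gripper's body presses on something with over 40 N, if the wrist force passes 120 N, or if a joint passes its speed limit or range.

## Working session

There is one attempt and no reset: what is moved stays moved. The work goes in short steps, Python scripts to look and compute and a tool call to move; the robot and the scene stay as the last step left them, time stands still between calls to the robot, and variables do not carry over. Pictures are saved under pics/ and viewed, at most 12 in all, crops included, and the job is handed in when it is done.

Besides the shell and the picture viewer there is one more tool, called after "Request:" as a command line: name --pt "numbers of a row" for each row, then --argument value for the rest. jog_arm: Moves the arm, as the interface text tells. Its arguments: {"type":"object","properties":{"steps":{"type":"array","items":{"type":"array","items":{"type":"number"}}}},"required":["steps"]}

```bash
ls; mkdir -p pics
cat > h.py <<'E'
from plant import r
import numpy as np, cv2
from scipy.spatial.transform import Rotation as R
def cam(n):
    i=r.camera_info(n); Rm=np.array(i["rotation"],float)
    if Rm.shape!=(3,3): Rm=R.from_rotvec(Rm).as_matrix()
    return i,Rm,np.array(i["xyz"],float)
def world(p,n):
    i,Rm,t=cam(n); return Rm@np.array(p)+t
def proj(P,n):
    i,Rm,t=cam(n); c=Rm.T@(np.array(P,float)-t); f=200/np.tan(np.radians(i["vertical_fov"])/2)
    return np.array([i["cx"]+f*c[0]/-c[2], i["cy"]-f*c[1]/-c[2]])
def ray(uv,z,n):
    i,Rm,t=cam(n); f=200/np.tan(np.radians(i["vertical_fov"])/2)
    d=Rm@np.array([(uv[0]-i["cx"])/f,-(uv[1]-i["cy"])/f,-1]); return t+d*(z-t[2])/d[2]
E
python3 - <<'E'
from h import *
for n in("scene","top"):
    im=r.read_camera(n); cv2.imwrite(f"pics/{n}0.png",im); print(n,r.camera_info(n))
    for th in ["wheel","tab","rack","unit","pocket","slot_end","hub","stud","grip","dog_tip","gel_bottle","oil_bottle","steel_cup","balm_jar","spare_spacer","file_block"]:
        o=r.place_of(th,n)
        if o: print(th,[ (np.round(world(a["xyz"],n)).tolist(),round(a["confidence"],2)) for a in o[:2]])
        else: print(th,None)
print(r.sense())
E
```

```text
pics
scene {'vertical_fov': 52.62192768590685, 'cx': 317.725134263155, 'cy': 198.25762273076967, 'xyz': array([1518.27208387,  105.27323697,  771.13608086]), 'rotation': array([0.6696641 , 0.82007833, 1.64061214])}
wheel [([519.0, 249.0, -1.0], 0.62)]
tab [([429.0, -491.0, 0.0], 0.15)]
rack [([564.0, -242.0, 2.0], 0.63), ([518.0, 251.0, 1.0], 0.33)]
unit [([428.0, -488.0, 1.0], 0.6), ([516.0, 249.0, 2.0], 0.57)]
pocket [([526.0, 179.0, 47.0], 0.89)]
slot_end [([522.0, 236.0, 49.0], 0.63)]
hub [([517.0, 298.0, 62.0], 0.48)]
stud [([614.0, -68.0, 5.0], 0.63), ([427.0, -490.0, -1.0], 0.18)]
grip [([610.0, -74.0, 58.0], 0.46)]
dog_tip [([594.0, -49.0, 31.0], 0.67)]
gel_bottle [([776.0, 120.0, 0.0], 0.83)]
oil_bottle [([770.0, -96.0, 1.0], 0.63), ([525.0, 180.0, 48.0], 0.47)]
steel_cup [([707.0, 9.0, -2.0], 0.82)]
balm_jar [([426.0, -492.0, 3.0], 0.5)]
spare_spacer [([391.0, -26.0, -2.0], 0.64), ([518.0, 250.0, 2.0], 0.32)]
file_block [([629.0, -439.0, 2.0], 0.71), ([598.0, -231.0, 50.0], 0.45)]
top {'vertical_fov': 43.210934064999414, 'cx': 326.7823513396498, 'cy': 198.37972771185758, 'x
[... 923 characters left out ...]
': 1.7, 'joint_positions': array([-1.52740408e+00,  3.12894283e-01,  1.49768472e+00, -3.19151026e-05,
        1.33098360e+00, -2.23403859e-01]), 'joint_velocities': array([-0.00030865, -0.00049042, -0.00010243,  0.00047983, -0.00072733,
        0.00025315]), 'joint_efforts': array([-1.26843734e-04, -4.02109051e+01, -2.52417111e+01,  6.94495579e-02,
        3.20293230e-02, -1.67273231e-05]), 'tcp_pos': array([ 138.39223716, -506.4447726 ,  263.72886329]), 'eef_rot': array([ 3.11365320e+00,  4.17848701e-01, -5.27439974e-05]), 'force': array([-0.44476713,  0.71469816,  0.15801747]), 'moment': array([ 0.02710426,  0.02666294, -0.00314044]), 'grip_force': 0.0, 'gripper_width': 0.9988546401821194}
```

Run:
```python
from h import *
t=cv2.imread("pics/top0.png")
def crop(im,n,c,s,k,out):
    u,v=proj(c,n).astype(int); a=im[max(v-s,0):v+s,max(u-s,0):u+s]
    print(out,max(u-s,0),max(v-s,0),k); return cv2.resize(a,(s*2*k,s*2*k),interpolation=cv2.INTER_CUBIC)
A=crop(t,"top",[515,290,80],36,5,"hub"); B=crop(t,"top",[540,-243,20],36,5,"rack")
cv2.imwrite("pics/c0.png",np.hstack([A,B]))
for c in [[515,298,60],[521,245,0],[500,-240,24],[608,-74,56]]: print(proj(c,"top"))
```

```text
hub 133 187 5
rack 340 184 5
[168.62270364 224.36752976]
[195.27014226 225.84854636]
[376.0575507  235.14997296]
[313.664467   191.62006296]
```

View pics/top0.png

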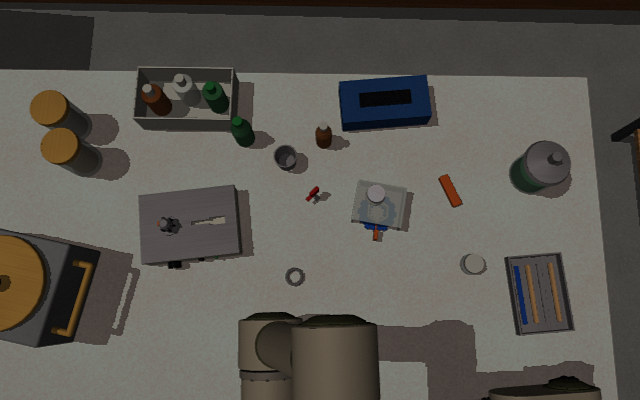

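View pics/c0.png

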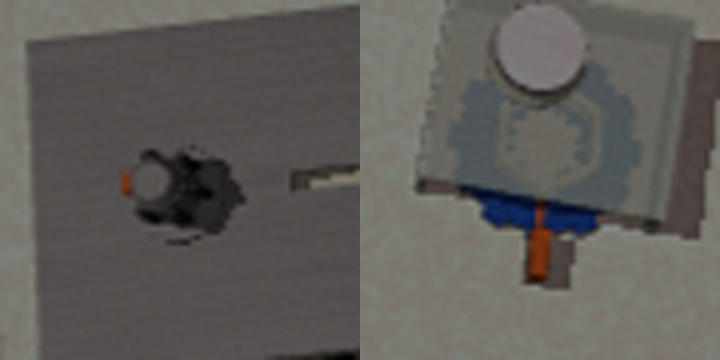

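The top view shows the unit at left (hub at about 165,225, with the orange rib on its left, +y side). The slot's pocket is near (208,220), and the stud is red at (313,193). The rack is at (380,205), with the wheel's orange fin at (376,235) pointing towards the robot. Next I'll get finer angles.

Run:
```python
from h import *
t=cv2.imread("pics/top0.png"); s=cv2.imread("pics/scene0.png")
def blob(im,n,c,rad,z,lo,hi,ls=80):
    hsv=cv2.cvtColor(im,cv2.COLOR_BGR2HSV); m=cv2.inRange(hsv,(lo,130,ls),(hi,255,255))
    u=proj(c,n); yy,xx=np.nonzero(m); k=np.hypot(xx-u[0],yy-u[1])<rad
    P=np.array([ray(p,z,n)[:2] for p in np.c_[xx,yy][k]]); 
    mu=P.mean(0); w,v=np.linalg.eigh(np.cov(P.T)); print(n,len(P),mu.round(1),np.degrees(np.arctan2(v[1,1],v[0,1])).round(1)%180,np.sqrt(w).round(1)); return P
P=blob(t,"top",[500,-240,30],16,34,3,18,60)
blob(t,"top",[610,-72,56],16,60,0,10,60); blob(t,"top",[610,-72,56],16,60,170,180,60)
P=blob(t,"top",[512,315,85],14,88,3,18,40); print(P.round())
# deck
for n,im in(("top",t),):
    o=r.masks_of("unit",n); m=o[0]["region"].astype(np.uint8); c=max(cv2.findContours(m,0,1)[0],key=cv2.contourArea)
    q=cv2.approxPolyDP(cv2.convexHull(c),5,True)[:,0]; print(q.tolist()); print([ray(p,60,n)[:2].round().tolist() for p in q])
    o=r.masks_of("rack",n); m=o[0]["region"].astype(np.uint8); c=max(cv2.findContours(m,0,1)[0],key=cv2.contourArea)
    q=cv2.approxPolyDP(cv2.convexHull(c),3,True)[:,0]; print(q.tolist()); print([ray(p,52,n)[:2].round().tolist() for p in q])
def crop(im,n,c,s,k):
    u,v=proj(c,n).astype(int); print(u-s,v-s); return cv2.resize(im[v-s:v+s,u-s:u+s],(s*2*k,s*2*k),interpolation=cv2.INTER_CUBIC)
cv2.imwrite("pics/c1.png",np.hstack([crop(s,"scene",[515,270,60],66,3),crop(s,"scene",[610,-75,30],66,3)]))
```

```text
top 41 [ 503.6 -237.6] 178.4 [2.7 8.6]
top 55 [603.5 -69.2] 143.7 [ 2.8 13.6]
top 1 [603.4 -72.5] nan [nan nan]
top 7 [513.2 317.2] 13.800000000000011 [1.3 2.9]
[[516. 319.]
 [516. 316.]
 [514. 319.]
 [514. 316.]
 [511. 318.]
 [511. 316.]
 [509. 316.]]
[[236, 189], [240, 254], [175, 268], [141, 263], [139, 195], [214, 185]]
[[611.0, 129.0], [442.0, 110.0], [404.0, 273.0], [415.0, 360.0], [591.0, 381.0], [621.0, 187.0]]
[[359, 179], [406, 188], [399, 229], [351, 219]]
[[645.0, -193.0], [622.0, -317.0], [513.0, -297.0], [538.0, -172.0]]
377 135
255 146<stdin>:7: RuntimeWarning: Degrees of freedom <= 0 for slice
  c *= np.true_divide(1, fact)
  c *= np.true_divide(1, fact)
```

View pics/c1.png

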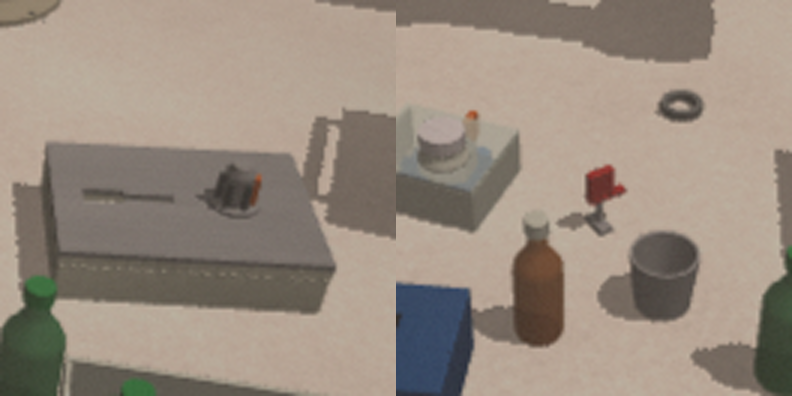

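The scene view shows the hub at about (455,198), with its orange rib on the right (+y side) and the slot to its left. The stud stands upright at about (455,210) in full-image pixels, with its dog pointing back and right. Approaching the tab.

Request:
jog_arm --pt "0.036 0.027 -0.01 0 0 -0.03 1" --pt "0.036 0.027 -0.01 0 0 -0.03 1" --pt "0.036 0.027 -0.01 0 0 -0.03 1" --pt "0.036 0.027 -0.01 0 0 -0.03 1" --pt "0.036 0.027 -0.01 0 0 -0.03 1"

```text
time_s: 2.3
tcp_pos: [319.6, -370.2, 213.5]
eef_rot: [3.136, 0.181, 0.0]
force: [0.4, -0.9, -0.1]
gripper_width: 0.998
grip_force: 0.0
```

Request:
jog_arm --pt "0.036 0.027 -0.01 0 0 -0.03 1" --pt "0.036 0.027 -0.01 0 0 -0.03 1" --pt "0.036 0.027 -0.01 0 0 -0.03 1" --pt "0.036 0.027 -0.01 0 0 -0.03 1" --pt "0.036 0.027 -0.01 0 0 -0.03 1"

```text
time_s: 2.8
tcp_pos: [499.8, -235.1, 163.4]
eef_rot: [3.141, -0.054, 0.0]
force: [-0.8, -0.4, -0.2]
gripper_width: 1.001
grip_force: 0.0
```

Request:
jog_arm --pt "0.001 -0.0025 -0.04 0 0 0 1" --pt "0 0 -0.04 0 0 0 1" --pt "0 0 -0.03 0 0 0 1" --pt "0 0 -0.018 0 0 0 1" --pt "0 0 -0.006 0 0 0 0.6"

```text
time_s: 3.3
tcp_pos: [498.7, -238.4, 27.9]
eef_rot: [-3.139, 0.052, 0.004]
force: [0.0, -0.3, -0.1]
gripper_width: 0.934
grip_force: 0.0
```

Request:
jog_arm --pt "0 0 0 0 0 0 0" --pt "0 0 0 0 0 0 0" --pt "0 0 0 0 0 0 0" --pt "0 0 0 0 0 0 0" --pt "0 0 0 0 0 0 0"

```text
time_s: 3.8
tcp_pos: [499.6, -239.0, 30.2]
eef_rot: [3.141, -0.052, 0.001]
force: [-0.5, 0.2, 0.5]
gripper_width: 0.481
grip_force: 0.0
```

Request:
jog_arm --pt "0 0 0 0 0 0 0" --pt "0 0 0 0 0 0 0"

```text
time_s: 4.0
tcp_pos: [499.4, -238.9, 29.8]
eef_rot: [3.141, -0.052, 0.0]
force: [0.2, 0.4, -0.3]
gripper_width: 0.294
grip_force: 0.0
```

Request:
jog_arm --pt "0 0 0 0 0 0 0" --pt "0 0 0 0 0 0 0" --pt "0 0 0 0 0 0 0" --pt "0 0 0 0 0 0 0" --pt "0 0 0 0 0 0 0"

```text
time_s: 4.5
tcp_pos: [499.4, -238.9, 29.7]
eef_rot: [-3.141, 0.052, 0.0]
force: [0.3, -0.6, -0.1]
gripper_width: 0.111
grip_force: 30.0
```

Request:
jog_arm --pt "-0.01 0.002 0 0 0 0 0" --pt "-0.02 0.004 0 0 0 0 0" --pt "-0.02 0.004 0 0 0 0 0" --pt "-0.02 0.004 0 0 0 0 0" --pt "-0.02 0.004 0 0 0 0 0"

```text
time_s: 5.0
tcp_pos: [408.7, -220.7, 29.7]
eef_rot: [3.141, -0.052, 0.0]
force: [0.4, -1.1, -0.7]
gripper_width: 0.109
grip_force: 29.9
```

Request:
jog_arm --pt "-0.02 0.004 0 0 0 0 0" --pt "-0.02 0.004 0 0 0 0 0" --pt "-0.01 0.002 0 0 0 0 0" --pt "0 0 0 0 0 0 0" --pt "0 0 0 0 0 0 0.6"

```text
time_s: 5.5
tcp_pos: [360.0, -211.4, 29.9]
eef_rot: [3.14, -0.053, 0.001]
force: [-0.4, 0.0, 0.2]
gripper_width: 0.176
grip_force: 0.0
```

Request:
jog_arm --pt "0 0 0 0 0 0 0.6" --pt "0 0 0 0 0 0 0.6" --pt "0 0 0 0 0 0 0.6" --pt "0 0 0.03 0 0 0 1" --pt "0 0 0.04 0 0 0 1"

```text
time_s: 6.0
tcp_pos: [358.9, -210.3, 99.6]
eef_rot: [-3.138, 0.052, 0.004]
force: [0.5, 0.3, -0.5]
gripper_width: 0.634
grip_force: 0.0
```

Request:
jog_arm --pt "-0.03 0.05 0.05 0 0 0 1" --pt "-0.01 0.05 0.05 0 0 0.05 1" --pt "0 0.05 0.02 0 0 0.1 1" --pt "0 0.05 0 0 0 0.1 1" --pt "0 0 0 0 0 0 1"

```text
time_s: 6.5
tcp_pos: [332.3, -42.5, 186.3]
eef_rot: [-3.121, -0.355, -0.002]
force: [0.0, -1.5, -0.2]
gripper_width: 1.002
grip_force: 0.0
```

Run:
```python
from h import *
for n in("top","scene"):
    im=r.read_camera(n); cv2.imwrite(f"pics/{n}1.png",im)
    for th in ["wheel","tab","collar"]:
        o=r.place_of(th,n); print(n,th,[(world(a["xyz"],n).round(1).tolist(),round(a["confidence"],2)) for a in o[:2]])
t=cv2.imread("pics/top1.png"); s=cv2.imread("pics/scene1.png")
def crop(im,n,c,s,k):
    u,v=proj(c,n).astype(int); print(u-s,v-s); return cv2.resize(im[v-s:v+s,u-s:u+s],(s*2*k,s*2*k),interpolation=cv2.INTER_CUBIC)
cv2.imwrite("pics/c2.png",np.hstack([crop(t,"top",[420,-215,20],38,5),crop(s,"scene",[420,-215,20],38,5)]))
hsv=cv2.cvtColor(t,cv2.COLOR_BGR2HSV); m=cv2.inRange(hsv,(3,130,60),(18,255,255)); u=proj([358,-212,34],"top")
yy,xx=np.nonzero(m);k=np.hypot(xx-u[0],yy-u[1])<16
P=np.array([ray(p,34,"top")[:2] for p in np.c_[xx,yy][k]]);w,v=np.linalg.eigh(np.cov(P.T));print(P.mean(0),np.degrees(np.arctan2(v[1,1],v[0,1]))%180)
```

```text
top wheel [([425.2, -212.9, -3.9], 0.96)]
top tab [([360.7, -216.1, 22.4], 0.55), ([586.7, -56.2, 32.0], 0.36)]
top collar [([424.3, -216.9, 25.9], 0.95)]
scene wheel []
scene tab [([358.5, -212.2, 22.3], 0.89), ([528.3, 178.8, 46.7], 0.19)]
scene collar [([425.2, -217.3, 26.6], 0.95), ([705.1, 8.8, 2.7], 0.44)]
328 227
254 137
[ 365.04488021 -211.945372  ] 179.71619008813877
```

View pics/c2.png

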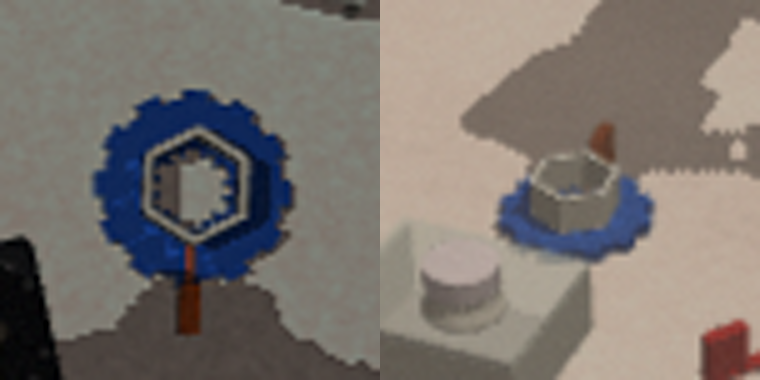

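The wheel lies flat and clear of the rack: in the top view its centre is near (366,264) with the fin at (366,288), and the rack is not touching it. Now I'll grip the collar, first at -32° to centre it.

Request:
jog_arm --pt "0.015 -0.028 0 0 0 0.13 1" --pt "0.015 -0.028 0 0 0 0.13 1" --pt "0.015 -0.028 0 0 0 0.13 1" --pt "0.015 -0.028 -0.01 0 0 0.13 1" --pt "0.015 -0.028 -0.02 0 0 0.13 1"

```text
time_s: 7.4
tcp_pos: [408.7, -189.4, 156.1]
eef_rot: [2.847, 1.323, 0.002]
force: [0.8, 0.8, 0.3]
gripper_width: 0.999
grip_force: 0.0
```

Request:
jog_arm --pt "0.018 -0.031 -0.02 0 0 0.13 1" --pt "0 0 -0.03 0 0 0.01 1" --pt "0 0 -0.02 0 0 0 1" --pt "0 0 0 0 0 0 1"

```text
time_s: 7.8
tcp_pos: [424.5, -217.9, 83.4]
eef_rot: [-2.749, -1.511, 0.003]
force: [0.9, -0.7, 1.0]
gripper_width: 1.001
grip_force: 0.0
```

Request:
jog_arm --pt "0 0.004 -0.025 0 0 0 1" --pt "0 0 -0.015 0 0 0 1" --pt "0 0 -0.006 0 0 0 0.8" --pt "0 0 0 0 0 0 0" --pt "0 0 0 0 0 0 0"

```text
time_s: 8.3
tcp_pos: [426.3, -214.5, 40.8]
eef_rot: [2.751, 1.514, 0.001]
force: [0.3, -0.7, -0.1]
gripper_width: 0.749
grip_force: 0.0
```

Request:
jog_arm --pt "0 0 0 0 0 0 0" --pt "0 0 0 0 0 0 0" --pt "0 0 0 0 0 0 0" --pt "0 0 0 0 0 0 0"

```text
time_s: 8.7
tcp_pos: [426.3, -214.3, 40.7]
eef_rot: [2.75, 1.515, 0.001]
force: [-0.7, -0.1, 7.5]
gripper_width: 0.613
grip_force: 30.0
```

Request:
jog_arm --pt "0 0 0 0 0 0 0.9" --pt "0 0 0 0 0 0 0.9" --pt "0 0 0 0 0 0 0.9" --pt "0 0 -0.003 0 0 0.137 0.9" --pt "0 0 0 0 0 0.13 0.9"

```text
time_s: 9.2
tcp_pos: [425.7, -213.8, 36.5]
eef_rot: [-2.52, -1.875, 0.0]
force: [-0.3, 0.3, 0.6]
gripper_width: 0.899
grip_force: 0.2
```

Request:
jog_arm --pt "0 0 0 0 0 0.13 0.9" --pt "0 0 0 0 0 0.13 0.9" --pt "0 0 0 0 0 0.13 0.9" --pt "0 0 0 0 0 0.13 0.9" --pt "0 0 0 0 0 0.13 0.9"

```text
time_s: 9.7
tcp_pos: [425.7, -213.8, 36.7]
eef_rot: [-1.79, -2.581, -0.0]
force: [-0.5, 1.2, 0.2]
gripper_width: 0.897
grip_force: 0.2
```

Request:
jog_arm --pt "0 0 0 0 0 0.13 0.9" --pt "0 0 0 0 0 0 0.9" --pt "0 0 0 0 0 0 0.9"

```text
time_s: 10.0
tcp_pos: [425.9, -213.9, 36.8]
eef_rot: [-1.63, -2.685, -0.0]
force: [-0.8, 0.5, -0.3]
gripper_width: 0.9
grip_force: 0.0
```

Request:
jog_arm --pt "0 0 0 0 0 0 0" --pt "0 0 0 0 0 0 0" --pt "0 0 0 0 0 0 0" --pt "0 0 0 0 0 0 0" --pt "0 0 0 0 0 0 0"

```text
time_s: 10.5
tcp_pos: [425.9, -214.0, 36.9]
eef_rot: [1.626, 2.688, -0.0]
force: [0.7, -0.3, 0.1]
gripper_width: 0.609
grip_force: 25.8
```

Request:
jog_arm --pt "0 0 0 0 0 0 0" --pt "0 0 0.02 0 0 0 0" --pt "0 0 0.04 0 0 0 0" --pt "0 0 0.05 0 0 0 0" --pt "0 0 0.03 0 0 0 0"

```text
time_s: 11.0
tcp_pos: [426.2, -214.2, 179.9]
eef_rot: [1.624, 2.686, -0.001]
force: [1.3, -0.3, -2.6]
gripper_width: 0.609
grip_force: 25.9
```

Run:
```python
from h import *
t=r.read_camera("top"); s=r.read_camera("scene"); cv2.imwrite("pics/t2.png",t); cv2.imwrite("pics/s2.png",s)
for n in("top","scene"):
    for th in ["hub","unit","pocket","slot_end","stud","grip"]:
        o=r.place_of(th,n); print(n,th,[(world(a["xyz"],n).round(1).tolist(),round(a["confidence"],2)) for a in o[:1]])
def crop(im,n,c,a,b,k):
    u,v=proj(c,n).astype(int); print(n,u-a,v-b); return cv2.resize(im[v-b:v+b,u-a:u+a],(a*2*k,b*2*k),interpolation=cv2.INTER_CUBIC)
cv2.imwrite("pics/c3.png",np.vstack([crop(t,"top",[515,270,60],48,30,8),crop(s,"scene",[512,260,70],48,30,8)])[:, :])
c=cv2.imread("pics/c3.png"); c=cv2.convertScaleAbs(c,alpha=1.6); cv2.imwrite("pics/c3.png",cv2.resize(c,(480,600)) if 0 else np.hstack([c[:480],c[480:]])[:, :1536])
d=cv2.imread("pics/c3.png"); cv2.imwrite("pics/c3.png",cv2.resize(np.vstack([d[:,:768],d[:,768:]]),(480,600)))
```

```text
top hub [([510.4, 299.6, 57.1], 0.68)]
top unit [([519.2, 243.9, -3.9], 0.73)]
top pocket [([532.9, 172.0, 45.3], 0.95)]
top slot_end [([518.2, 229.8, 43.1], 0.96)]
top stud [([611.7, -78.6, -2.3], 0.52)]
top grip [([769.8, 117.8, 3.5], 0.47)]
scene hub [([516.7, 298.9, 64.2], 0.6)]
scene unit [([517.5, 245.8, 1.9], 0.84)]
scene pocket [([528.5, 183.5, 43.3], 0.59)]
scene slot_end [([520.8, 239.3, 47.4], 0.6)]
scene stud [([609.9, -68.4, 2.6], 0.53)]
scene grip [([518.2, 248.6, 0.3], 0.64)]
top 131 194
scene 392 167
```

View pics/c3.png

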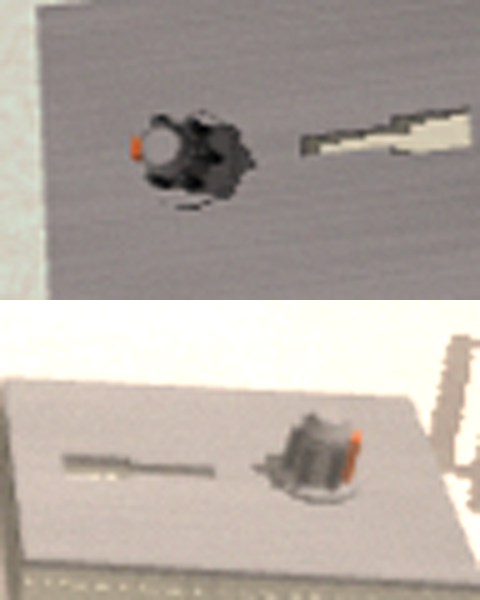

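The top crop shows the nose tip at about (163.2,223.2), the orange rib to its left at (158.2,223.4), and the slot's inner end at (191.4,223.4). In the scene crop the rib is at the hub's right side, at about (463,258). Now I'll compute poses from these.

Run:
```python
from h import *
from scipy.optimize import least_squares
t=cv2.imread("pics/t2.png").astype(float); s=cv2.imread("pics/s2.png").astype(float)
print("tip",ray((163.2,223.2),105,"top").round(1))
def cen(im,n,c,rad):
    o=np.clip(im[...,2]-1.15*im[...,1]-8,0,None); u=proj(c,n); yy,xx=np.mgrid[:400,:640]; o=o*(np.hypot(xx-u[0],yy-u[1])<rad)
    o[o<0.25*o.max()]=0
    return (o*xx).sum()/o.sum()+0,(o*yy).sum()/o.sum(),(o>0).sum()
a=cen(t,"top",[512,318,90],8); b=cen(s,"scene",[512,318,80],10); print(a,b)
print("rib top",ray(a[:2],92,"top").round(1)); 
for z in(70,76,80,85): print("rib scene",z,ray(b[:2],z,"scene").round(1))
g=cv2.cvtColor(t.astype(np.uint8),cv2.COLOR_BGR2GRAY).astype(float)
# deck edges in top: subpixel step positions by max gradient; top edge (columns 145..205), left edge (rows 205..255)
def edge(prof): 
    d=np.abs(np.diff(prof)); i=d.argmax(); w=d[max(i-2,0):i+3]; return (w*(np.arange(max(i-2,0),max(i-2,0)+len(w))+.5)).sum()/w.sum()
T=[(c,180+edge(g[180:202,c])) for c in range(146,232,3)]; L=[(130+edge(g[q,130:150]),q) for q in range(202,258,3)]
def line(pts,z):
    P=np.array([ray(p,z,"top")[:2] for p in pts])
    for _ in range(3):
        m=P.mean(0); w,v=np.linalg.eigh(np.cov(P.T)); d=np.abs((P-m)@v[:,0]); P=P[d<max(2.5*np.median(d),1)]
    return P.mean(0),v[:,1],d.max()
for nm,x in(("far",T),("left",L)):
    m,v,e=line(x,60); print(nm,m.round(1),(np.degrees(np.arctan2(v[1],v[0]))%180).round(2),e.round(1))
# slot: pixels in slot, print profile
print("slot pts",[ray(p,60,"top")[:2].round(1).tolist() for p in((191.4,223.4),(209.8,221))])
```

```text
tip [511.  297.3 105. ]
(np.float64(157.556609947644), np.float64(223.11485602094237), np.int64(10)) (np.float64(462.1734806629835), np.float64(196.55548539857932), np.int64(15))
rib top [513.  315.9  92. ]
rib scene 70 [494.3 321.7  70. ]
rib scene 76 [503.  319.8  76. ]
rib scene 80 [508.9 318.6  80. ]
rib scene 85 [516.2 317.1  85. ]
far [608.8 254.6] 97.54 0.6
left [506.  373.4] 7.51 0.5
slot pts [[518.4, 239.4], [525.4, 192.4]]
```

```bash
cat > fit.py <<'E'
from h import *
from scipy.optimize import minimize
t=cv2.imread("pics/t2.png").astype(float); s=cv2.imread("pics/s2.png").astype(float)
# top bias check with wheel
w=cv2.imread("pics/top1.png"); hsv=cv2.cvtColor(w,cv2.COLOR_BGR2HSV); m=cv2.inRange(hsv,(95,100,30),(125,255,255)); u=proj([425,-214,5],"top")
yy,xx=np.nonzero(m); k=np.hypot(xx-u[0],yy-u[1])<28; H=cv2.convexHull(np.c_[xx,yy][k].astype(np.float32)); (c,rad)=cv2.minEnclosingCircle(H); M=cv2.moments(H)
print("wheel",ray(c,8,"top").round(1),ray((M['m10']/M['m00'],M['m01']/M['m00']),8,"top").round(1),"px",c,rad)
# surface samples in hub frame
g=np.arange
def grid(a,b): A,B=np.meshgrid(a,b); return A.ravel(),B.ravel()
pts=[];lab=[]
def add(x,y,z,l): pts.append(np.c_[x,y,np.broadcast_to(z,x.shape)]); lab.append(np.full(len(x),l))
a,z=grid(g(0,6.283,.02),g(0,36,.4)); add(14*np.cos(a),14*np.sin(a),z,0)
a,z=grid(g(0,6.283,.02),g(36,45,.3)); rr=14-5*(z-36)/9; add(rr*np.cos(a),rr*np.sin(a),z,0)
a,q=grid(g(0,6.283,.03),g(0,9,.4)); add(q*np.cos(a),q*np.sin(a),45.,0)
for i in range(6):
    h=5 if i==0 else 2.5; C=[]
    y,z=grid(g(-h,h,.3),g(4,32,.3)); C.append(np.c_[np.full(len(y),19.),y,z])
    x,z=grid(g(13,19,.3),g(4,32,.3)); C+= [np.c_[x,np.full(len(x),h),z],np.c_[x,np.full(len(x),-h),z]]
    x,y=grid(g(12,19,.3),g(-h,h,.3)); C.append(np.c_[x,y,np.full(len(x),32.)])
    C=np.vstack(C)@R.from_euler('z',60*i,degrees=True).as_matrix().T; add(C[:,0],C[:,1],C[:,2],1 if i==0 else 0)
P=np.vstack(pts); Lb=np.concatenate(lab)
def omap(im,n):
    o=np.clip(im[...,2]-1.15*im[...,1]-6,0,None); u=proj([512,312,85],n).astype(int); sl=(slice(u[1]-14,u[1]+14),slice(u[0]-14,u[0]+14)); return o[sl]/o[sl].max(),sl
def rend(th,x,y,n,sl,K=6):
    W=P@R.from_euler('z',th,degrees=True).as_matrix().T+[x,y,60]; i,Rm,tt=cam(n); f=200/np.tan(np.radians(i["vertical_fov"])/2); c=(W-tt)@Rm
    U=((i["cx"]+f*c[:,0]/-c[:,2]+.5-sl[1].start)*K).astype(int); V=((i["cy"]-f*c[:,1]/-c[:,2]+.5-sl[0].start)*K).astype(int)
    N=28*K; ok=(U>=0)&(U<N)&(V>=0)&(V<N); o=np.argsort(c[:,2][ok]); B=np.zeros((N,N)); B[V[ok][o],U[ok][o]]=Lb[ok][o]
    return B.reshape(28,K,28,K).mean((1,3))
D={n:omap(im,n) for n,im in(("top",t),("scene",s))}
def cost(p,ns,v=0):
    e=0
    for n in ns:
        o,sl=D[n]; b=rend(p[0],p[1],p[2],n,sl); o_=cv2.GaussianBlur(o,(0,0),.8); b=cv2.GaussianBlur(b,(0,0),.8); k=(o_*b).sum()/max((b*b).sum(),1e-9); e+=((o_-k*b)**2).sum()/(o_**2).sum()
    return e
for ns in(("top",),("scene",),("top","scene")):
    best=min((cost((th,512.2+dx,298.5+dy),ns),th,dx,dy) for th in range(66,116,4) for dx in(-1.5,0,1.5) for dy in(-1.5,0,1.5)); print(ns,best)
    for th in range(74,108,3): print(th,round(min(cost((th,512.2+dx,298.5+dy),ns) for dx in(-1.5,0,1.5) for dy in(-1.5,0,1.5)),3),end=" ")
    print()
E
python3 fit.py
```

```text
wheel [ 424.  -214.6    8. ] [ 424.9 -214.9    8. ] px (365.9971923828125, 264.4134216308594) 19.757089614868164
('top',) (np.float64(0.024117414074398835), 86, 0, 0)
74 0.192 77 0.095 80 0.034 83 0.039 86 0.024 89 0.027 92 0.045 95 0.13 98 0.25 101 0.394 104 0.531 107 0.662 
('scene',) (np.float64(0.039636824976805755), 102, 0, 1.5)
74 0.322 77 0.296 80 0.259 83 0.217 86 0.19 89 0.131 92 0.088 95 0.057 98 0.042 101 0.04 104 0.054 107 0.08 
('top', 'scene') (np.float64(0.299206787731333), 90, 1.5, 1.5)
74 0.537 77 0.452 80 0.395 83 0.375 86 0.355 89 0.317 92 0.294 95 0.341 98 0.415 101 0.533 104 0.654 107 0.784
```

```bash
cat > fit2.py <<'E'
import io,contextlib
with contextlib.redirect_stdout(io.StringIO()):
    exec(open("fit.py").read().split("for ns in")[0])
ux=np.array([np.cos(np.radians(7.5)),np.sin(np.radians(7.5)),0]); uy=np.array([-ux[1],ux[0],0])
g={n:cv2.cvtColor(im.astype(np.uint8),cv2.COLOR_BGR2GRAY) for n,im in(("top",t),("scene",s))}
def offs(n,o):
    rows=[]; rhs=[]
    def E(a,b): return np.r_[o,60]+a*ux+b*uy
    for e0,e1 in ((E(90,-110),E(90,110)),(E(-90,-110),E(-90,110)),(E(-75,125),E(75,125)),(E(-75,-125),E(75,-125))):
        if n=="top" and (e0 is None): continue
        a,b=proj(e0,n),proj(e1,n); d=(b-a)/np.linalg.norm(b-a); nn=np.array([-d[1],d[0]]); ds=[]
        for k in np.linspace(.05,.95,30):
            q=a+(b-a)*k; ss=np.arange(-5,5.01,.1); X=(q+ss[:,None]*nn).astype(np.float32)
            pr=cv2.remap(cv2.GaussianBlur(g[n],(0,0),.7).astype(np.float32),X[None,:,0],X[None,:,1],1)[0]; gr=np.abs(np.gradient(pr)); i=gr.argmax(); ds.append((ss[i],gr[i]))
        ds=np.array(ds); m=np.median(ds[:,0]); print(n,nn.round(2),"offset",m.round(2),"mad",np.median(abs(ds[:,0]-m)).round(2),"str",np.median(ds[:,1]).round(2))
        rows.append(nn); rhs.append(m)
    return np.array(rows),np.array(rhs)
o=np.array([518.7,249.0])
for n in("top","scene"): offs(n,o)
E
python3 fit2.py
```

```text
top [-0.11 -0.99] offset 0.05 mad 0.15 str 2.59
top [-0.11 -0.99] offset -3.5 mad 1.5 str 3.41
top [ 1.   -0.04] offset -0.15 mad 0.3 str 2.15
top [ 1.   -0.08] offset 0.05 mad 0.55 str 2.52
scene [-0.06  1.  ] offset 0.2 mad 0.25 str 1.87
scene [-0.05  1.  ] offset 0.2 mad 0.3 str 2.41
scene [-0.93  0.37] offset -1.1 mad 0.5 str 2.46
scene [-0.99  0.11] offset -0.5 mad 0.6 str 2.68
```

```bash
cat >> fit2.py <<'E'
print()
for th in range(76,108,2): print(th,round(cost((th,512.2,298.6),("top",)),3),round(cost((th,513,300.8),("scene",)),3), round(cost((th,512.2,300.8),("scene",)),3))
# unit dark/bright check: correlate whole luminance? stud red in top
w=cv2.imread("pics/t2.png"); hsv=cv2.cvtColor(w,cv2.COLOR_BGR2HSV); m=cv2.inRange(hsv,(0,110,50),(12,255,255))|cv2.inRange(hsv,(168,110,50),(180,255,255)); u=proj([605,-70,50],"top")
yy,xx=np.nonzero(m);k=np.hypot(xx-u[0],yy-u[1])<14; print(sorted(np.c_[xx,yy][k].tolist())); print(u)
E
python3 fit2.py | tail -19
python3 - <<'E'
import sys; sys.path.insert(0,'.')
from h import *
import os; os.chdir('.')
t=cv2.imread("pics/t2.png")
u,v=proj([605,-70,40],"top").astype(int); print(u-15,v-15); a=cv2.resize(t[v-15:v+15,u-15:u+15],(480,480),interpolation=cv2.INTER_CUBIC); cv2.imwrite("pics/c4.png",cv2.convertScaleAbs(a,alpha=1.5))
E
```

```text
76 0.285 0.29 0.267
78 0.184 0.264 0.237
80 0.105 0.242 0.215
82 0.054 0.222 0.196
84 0.025 0.204 0.178
86 0.026 0.191 0.164
88 0.05 0.165 0.141
90 0.091 0.146 0.12
92 0.181 0.132 0.102
94 0.267 0.116 0.09
96 0.33 0.107 0.083
98 0.445 0.104 0.079
100 0.55 0.094 0.073
102 0.627 0.095 0.081
104 0.708 0.103 0.093
106 0.778 0.119 0.115
[[306, 198], [306, 199], [307, 197], [307, 198], [307, 199], [307, 200], [308, 196], [308, 197], [308, 198], [308, 199], [308, 200], [309, 195], [309, 196], [309, 197], [309, 198], [309, 199], [310, 192], [310, 193], [310, 194], [310, 195], [310, 196], [310, 197], [310, 198], [311, 191], [311, 192], [311, 193], [311, 194], [311, 196], [311, 197], [312, 190], [312, 191], [312, 192], [312, 193], [312, 194], [313, 189], [313, 190], [313, 191], [313, 192], [313, 193], [314, 188], [314, 189], [314, 190], [314, 191], [314, 192], [315, 187], [315, 188], [315, 189], [315, 190], [315, 191], [316, 186], [316, 187], [316, 188], [316, 189], [316, 190], [316, 193], [317, 187], [317, 188], [317, 189], [318, 188]]
[312.18081695 193.20292398]
297 179
```

View pics/c4.png

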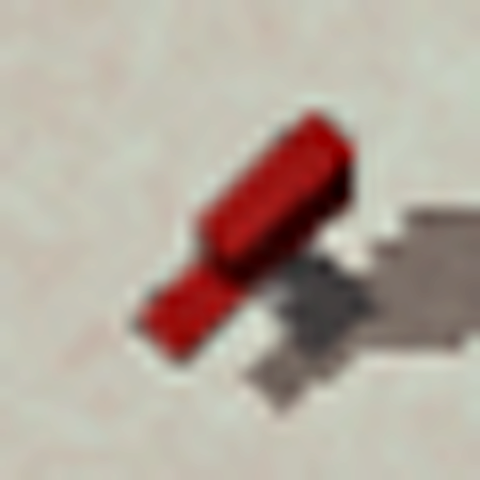

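The crop shows the stud standing with its plate's top centre near (313.8,190.2) and its dog's end near (306.5,199.8). Moving the wheel to above the hub.

Request:
jog_arm --pt "0.0073 0.0428 0 0 0 -0.13 0" --pt "0.0073 0.0428 0 0 0 -0.13 0" --pt "0.0073 0.0428 0 0 0 -0.13 0" --pt "0.0073 0.0428 0 0 0 -0.13 0" --pt "0.0073 0.0428 0 0 0 -0.13 0"

```text
time_s: 12.2
tcp_pos: [462.0, -1.3, 176.9]
eef_rot: [2.395, 2.033, 0.0]
force: [1.1, 0.0, -1.5]
gripper_width: 0.611
grip_force: 25.9
```

Request:
jog_arm --pt "0.0073 0.0428 0 0 0 -0.13 0" --pt "0.0073 0.0428 0 0 0 -0.13 0" --pt "0.0073 0.0428 0 0 0 -0.13 0" --pt "0.0073 0.0428 0 0 0 -0.13 0" --pt "0.0073 0.0428 0 0 0 -0.13 0"

```text
time_s: 12.7
tcp_pos: [498.3, 210.9, 176.9]
eef_rot: [2.915, 1.171, 0.0]
force: [0.6, -0.8, -1.1]
gripper_width: 0.61
grip_force: 26.0
```

Request:
jog_arm --pt "0.0073 0.0428 0 0 0 -0.13 0" --pt "0.0073 0.0428 0 0 0 -0.13 0" --pt "0 0 0 0 0 0 0" --pt "0 0 0 0 0 0 0"

```text
time_s: 13.1
tcp_pos: [512.5, 294.9, 176.3]
eef_rot: [3.039, 0.795, -0.001]
force: [0.4, 0.1, -1.5]
gripper_width: 0.614
grip_force: 26.0
```

Run:
```python
from h import *
x=r.sense(); print(x["tcp_pos"],x["eef_rot"],x["joint_positions"],x["force"])
print("plate",ray((313.84,190.2),68,"top").round(1),"dogtip",ray((306.5,199.8),39,"top").round(1))
a=ray((320/16-.47+297,112/16-.47+179),68,"top");b=ray((200/16-.47+297,215/16-.47+179),68,"top");print(np.degrees(np.arctan2(*(b-a)[[1,0]])))
t=r.read_camera("top"); s=r.read_camera("scene"); cv2.imwrite("pics/t3.png",t); cv2.imwrite("pics/s3.png",s)
u,v=proj([512,298,110],"scene").astype(int); w,q=proj([512,298,110],"top").astype(int); print(u-40,v-40,w-40,q-40)
cv2.imwrite("pics/c5.png",cv2.convertScaleAbs(cv2.resize(np.hstack([s[v-40:v+40,u-40:u+40],t[q-40:q+40,w-40:w+40]]),None,fx=5,fy=5,interpolation=2),alpha=1.5))
```

```text
[512.53715184 294.93969142 176.27425748] [ 3.03904801e+00  7.94794125e-01 -1.45414079e-03] [ 3.24313779e-01  5.34096085e-01  1.40620371e+00 -2.88120764e-04
  1.20223933e+00  1.38361773e+00] [ 0.37348266  0.09528413 -1.52359013]
plate [609.1 -74.7  68. ] dogtip [589.3 -55.   39. ]
132.362226840476
417 147 122 182
```

View pics/c5.png

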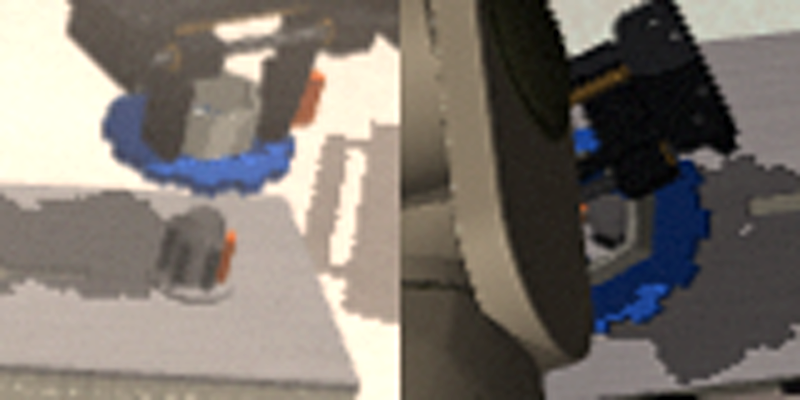

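The scene crop shows the wheel held level above the hub, with its fin on the +y side like the rib. Now I'll align and descend.

Request:
jog_arm --pt "0.001 0.0044 -0.012 0 0 0 0" --pt "0 0 -0.012 0 0 0 0" --pt "0 0 -0.012 0 0 0 0" --pt "0 0 -0.002 0 0 0 0" --pt "0 0 0 0 0 0 0"

```text
time_s: 13.7
tcp_pos: [514.1, 298.8, 139.8]
eef_rot: [3.04, 0.791, 0.002]
force: [-5.6, -2.6, 13.6]
gripper_width: 0.575
grip_force: 35.2
```

Request:
jog_arm --pt "0 0 -0.002 0 0 0 0" --pt "0 0 -0.002 0 0 0 0" --pt "0 0 -0.002 0 0 0 0" --pt "0 0 0 0 0 0 0"

```text
time_s: 14.1
tcp_pos: [514.5, 299.0, 138.8]
eef_rot: [3.04, 0.792, 0.007]
force: [-19.2, -9.9, 50.6]
gripper_width: 0.576
grip_force: 46.3
```

Request:
jog_arm --pt "0 0 0.006 0 0 0 0" --pt "0 0 0.01 0 0 0 0" --pt "0 0 0.01 0 0 0 0" --pt "0 0 0 0 0 0 0"

```text
time_s: 14.5
tcp_pos: [514.4, 299.1, 159.8]
eef_rot: [-3.04, -0.791, -0.003]
force: [-0.2, -0.2, -1.0]
gripper_width: 0.571
grip_force: 30.3
```

Run:
```python
from h import *
x=r.sense(); print(x["tcp_pos"],x["eef_rot"],x["gripper_width"],x["force"],x["moment"])
t=r.read_camera("top"); s=r.read_camera("scene"); cv2.imwrite("pics/t4.png",t); cv2.imwrite("pics/s4.png",s)
for n in("scene","top"):
  for th in("wheel","collar","hub","tab"):
    o=r.place_of(th,n); print(n,th,[(world(a["xyz"],n).round(1).tolist(),round(a["confidence"],2)) for a in o[:2]])
u,v=proj([512,298,110],"scene").astype(int); w,q=proj([512,298,110],"top").astype(int)
u+=10;v-=10;print(u-36,v-36)
cv2.imwrite("pics/c6.png",cv2.convertScaleAbs(cv2.resize(s[v-36:v+36,u-36:u+36],None,fx=8,fy=8,interpolation=2),alpha=1.5))
```

```text
[514.3522485  299.10272666 159.78753445] [-3.04033349e+00 -7.90556644e-01 -2.82512223e-03] 0.5712946171738363 [-0.21611385 -0.16786574 -0.95509101] [-0.00404722 -0.02552399  0.02204844]
scene wheel [([497.7, 294.5, 120.9], 0.72)]
scene collar []
scene hub [([514.9, 298.7, 64.6], 0.8)]
scene tab [([465.5, 346.6, 143.5], 0.91), ([591.5, -47.7, 34.1], 0.74)]
top wheel [([495.4, 288.7, 118.3], 0.77)]
top collar [([497.5, 288.4, 148.0], 0.59)]
top hub [([511.1, 296.8, 56.1], 0.67)]
top tab []
431 141
```

View pics/c6.png

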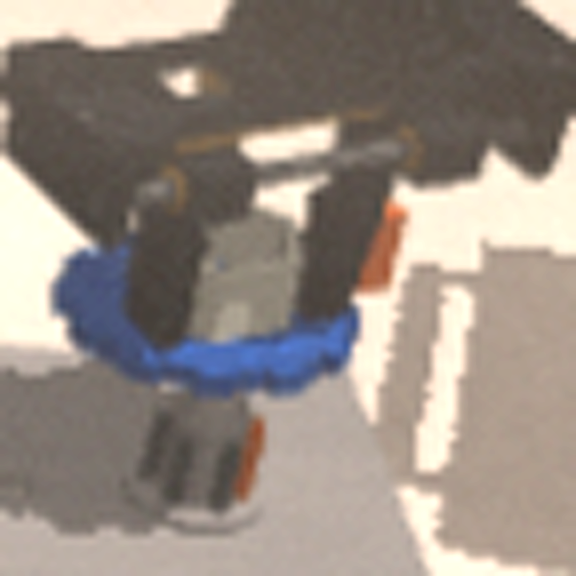

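Run:
```python
from h import *
def orange(f,n,c,rad=14):
    im=cv2.imread(f).astype(float); o=np.clip(im[...,2]-1.3*im[...,1]-8,0,None); u=proj(c,n); yy,xx=np.mgrid[:400,:640]; o=o*(np.hypot(xx-u[0],yy-u[1])<rad); o[o<.3*o.max()]=0
    return np.array([(o*xx).sum()/o.sum(),(o*yy).sum()/o.sum()]),u
print("s3 seen/expected",orange("pics/s3.png","scene",[513,360,158]))
print(ray((479,166.4),159,"scene"))
b=cv2.imread("pics/s3.png"); hsv=cv2.cvtColor(b,cv2.COLOR_BGR2HSV); m=cv2.inRange(hsv,(95,100,30),(125,255,255)); u=proj([512,295,142],"scene"); yy,xx=np.nonzero(m); k=np.hypot(xx-u[0],yy-u[1])<40
X=xx[k];Y=yy[k]; print("blue u",X.min(),X.max(),"v",Y.min(),Y.max())
for q in [(462.5,295),(464,)][:1]: pass
E=np.array([proj([512.5+52*np.cos(a),295+52*np.sin(a),z],"scene") for a in np.arange(0,6.28,.1) for z in(139.4,149.4)]); print("expected u",E[:,0].min(),E[:,0].max(),"v",E[:,1].min(),E[:,1].max())
```

```text
s3 seen/expected (array([478.33740008, 167.18300379]), array([484.08023932, 176.54887117]))
[462.92472781 351.26754099 159.        ]
blue u 446 475 v 176 184
expected u 439.13515065566844 478.4580988895925 v 166.27175560878993 189.9123013363726
```

Run:
```python
from h import *
def orange(f,n,c,rad=18):
    im=cv2.imread(f).astype(float); o=np.clip(im[...,2]-1.3*im[...,1]-8,0,None); u=proj(c,n); yy,xx=np.mgrid[:400,:640]; o=o*(np.hypot(xx-u[0],yy-u[1])<rad); o[o<.3*o.max()]=0
    return np.array([(o*xx).sum()/o.sum(),(o*yy).sum()/o.sum()]),u
for n,f in(("scene","s2"),("top","t2")):
    p,u=orange(f"pics/{f}.png",n,[361,-211,165]); print(n,p,u,ray(p,165,n).round(1))
for nm,f,n,c in(("s3","s3","scene",[512.5,295,142]),("s2","s2","scene",[426,-214,146]),("t2","t2","top",[426,-214,146])):
    b=cv2.imread(f"pics/{f}.png"); hsv=cv2.cvtColor(b,cv2.COLOR_BGR2HSV); m=cv2.inRange(hsv,(95,100,30),(125,255,255)); u=proj(c,n); yy,xx=np.nonzero(m); k=np.hypot(xx-u[0],yy-u[1])<30; X=xx[k];Y=yy[k]
    E=np.array([proj(np.array(c)+[52*np.cos(a),52*np.sin(a),z],n) for a in np.arange(0,6.28,.1) for z in(-3,7)])
    print(nm,X.min(),X.max(),Y.min(),Y.max(),"exp",E[:,0].min().round(),E[:,0].max().round(),E[:,1].min().round(),E[:,1].max().round())
```

```text
scene [280.62804878 125.65853659] [296.8414926 128.4508211] [ 353.4 -268.4  165. ]
top [nan nan] [369.53862941 286.77960827] [nan nan nan]
s3 446 475 176 184 exp 439.0 478.0 166.0 190.0
s2 292 302 135 147 exp 274.0 307.0 133.0 152.0
t2 355 367 256 272 exp 348.0 392.0 237.0 281.0<stdin>:4: RuntimeWarning: invalid value encountered in scalar divide
```

The networks and old pictures agree: my gripper turn swept the fin and moved the wheel. It is now yawed about 30° and offset about 19 mm in the grip. I'll set it down on open counter and regrip.

Request:
jog_arm --pt "0 -0.02 0.02 0 0 0 0" --pt "-0.004 -0.035 0 0 0 0 0" --pt "-0.004 -0.035 0 0 0 0 0" --pt "-0.004 -0.035 0 0 0 0 0" --pt "-0.004 -0.035 0 0 0 0 0"

```text
time_s: 15.5
tcp_pos: [497.5, 137.7, 178.9]
eef_rot: [3.04, 0.791, 0.0]
force: [0.9, -0.5, -0.2]
gripper_width: 0.568
grip_force: 30.2
```

Request:
jog_arm --pt "-0.004 -0.035 0 0 0 0 0" --pt "-0.004 -0.035 0 0 0 0 0" --pt "-0.004 -0.035 -0.02 0 0 0 0" --pt "0 -0.005 -0.035 0 0 0 0" --pt "0 0 -0.035 0 0 0 0"

```text
time_s: 16.0
tcp_pos: [486.1, 27.7, 88.3]
eef_rot: [3.04, 0.787, 0.003]
force: [0.8, 0.4, -1.8]
gripper_width: 0.571
grip_force: 29.8
```

Request:
jog_arm --pt "0 0 -0.025 0 0 0 0" --pt "0 0 -0.01 0 0 0 0" --pt "0 0 -0.007 0 0 0 0" --pt "0 0 0 0 0 0 0"

```text
time_s: 16.4
tcp_pos: [486.1, 29.1, 47.0]
eef_rot: [3.04, 0.791, 0.0]
force: [0.3, -1.0, -1.4]
gripper_width: 0.572
grip_force: 29.9
```

Request:
jog_arm --pt "0 0 -0.004 0 0 0 0" --pt "0 0 -0.003 0 0 0 0" --pt "0 0 -0.001 0 0 0 0" --pt "0 0 0 0 0 0 0"

```text
time_s: 16.8
tcp_pos: [486.0, 29.0, 39.0]
eef_rot: [3.04, 0.791, 0.001]
force: [0.6, 0.9, -1.4]
gripper_width: 0.57
grip_force: 29.7
```

Request:
jog_arm --pt "0 0 -0.0015 0 0 0 0" --pt "0 0 0 0 0 0 0"

```text
time_s: 17.0
tcp_pos: [486.4, 29.0, 37.7]
eef_rot: [3.04, 0.79, 0.002]
force: [1.9, 1.0, 3.2]
gripper_width: 0.57
grip_force: 26.7
```

Request:
jog_arm --pt "0 0 0 0 0 0 0.8" --pt "0 0 0 0 0 0 0.8" --pt "0 0 0 0 0 0 0.8" --pt "0 0 0 0 0 0 0.9" --pt "0 0 0.03 0 0 0 1"

```text
time_s: 17.5
tcp_pos: [484.1, 29.2, 65.2]
eef_rot: [-3.038, -0.79, 0.009]
force: [-0.2, -0.3, 0.5]
gripper_width: 0.956
grip_force: 0.0
```

Request:
jog_arm --pt "0 0 0.05 0 0 0 1" --pt "0 0.04 0.05 0 0 0.1 1" --pt "0 0.05 0 0 0 0.14 1" --pt "0 0.05 0 0 0 0.14 1" --pt "0 0.05 0 0 0 0.14 1"

```text
time_s: 18.0
tcp_pos: [485.6, 212.1, 156.8]
eef_rot: [2.731, 1.553, 0.001]
force: [0.4, -0.3, 0.3]
gripper_width: 1.0
grip_force: 0.0
```

Run:
```python
from h import *
for n in("top","scene"):
    im=r.read_camera(n); cv2.imwrite(f"pics/{n}5.png",im)
    for th in ["wheel","tab","collar"]:
        o=r.place_of(th,n); print(n,th,[(world(a["xyz"],n).round(1).tolist(),round(a["confidence"],2)) for a in o[:2]])
w=cv2.imread("pics/top5.png"); hsv=cv2.cvtColor(w,cv2.COLOR_BGR2HSV); m=cv2.inRange(hsv,(95,100,30),(125,255,255)); u=proj([468,20,5],"top")
yy,xx=np.nonzero(m); k=np.hypot(xx-u[0],yy-u[1])<30; H=cv2.convexHull(np.c_[xx,yy][k].astype(np.float32)); M=cv2.moments(H); c,rad=cv2.minEnclosingCircle(H)
print("disc",ray(c,8,"top").round(1),ray((M['m10']/M['m00'],M['m01']/M['m00']),8,"top").round(1),rad)
m=cv2.inRange(hsv,(3,130,60),(18,255,255)); u=proj([440,76,34],"top"); yy,xx=np.nonzero(m);k=np.hypot(xx-u[0],yy-u[1])<22
P=np.array([ray(p,34,"top")[:2] for p in np.c_[xx,yy][k]]);ww,v=np.linalg.eigh(np.cov(P.T));print(len(P),P.mean(0),np.degrees(np.arctan2(v[1,1],v[0,1]))%180)
u,v=proj([470,30,20],"top").astype(int); cv2.imwrite("pics/c7.png",cv2.convertScaleAbs(cv2.resize(w[v-36:v+36,u-36:u+36],None,fx=8,fy=8,interpolation=2),alpha=1.4))
```

```text
top wheel [([466.6, 17.2, -3.5], 0.9), ([627.2, -443.5, -0.3], 0.53)]
top tab [([434.1, 71.4, 23.6], 0.74)]
top collar [([468.0, 17.9, 25.4], 0.56)]
scene wheel [([466.6, 22.8, 2.6], 0.95)]
scene tab [([436.2, 79.3, 25.5], 0.82), ([468.0, 24.7, 29.8], 0.34)]
scene collar [([468.5, 20.5, 31.2], 0.71)]
disc [466.8  18.9   8. ] [466.7  18.7   8. ] 19.57111167907715
41 [436.37934806  70.43674256] 115.7933481460083
```

View pics/c7.png

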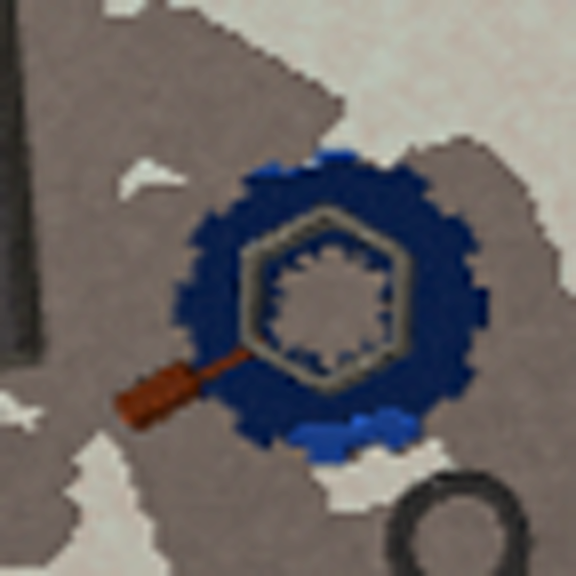

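The crop shows the wheel flat at about (292,198), its fin pointing at about 120°, and the spacer ring nearby at lower right, untouched. I'll regrip at -30.5°, then at 29.5°; neither turn crosses the fin.

Request:
jog_arm --pt "-0.004 -0.045 0 0 0 0 0.82" --pt "-0.004 -0.045 0 0 0 0 0.82" --pt "-0.004 -0.045 -0.02 0 0 0 0.82" --pt "-0.005 -0.045 -0.02 0 0 0 0.82" --pt "0 -0.012 -0.02 0 0 0 0.82"

```text
time_s: 18.9
tcp_pos: [468.4, 14.0, 96.1]
eef_rot: [2.739, 1.538, 0.0]
force: [0.2, 0.6, -0.2]
gripper_width: 0.819
grip_force: 0.0
```

Request:
jog_arm --pt "0 0 -0.02 0 0 0 0.82" --pt "0 0 0 0 0 0 0.82"

```text
time_s: 19.1
tcp_pos: [467.6, 17.1, 74.7]
eef_rot: [-2.735, -1.54, 0.005]
force: [0.6, 0.7, 0.4]
gripper_width: 0.819
grip_force: 0.0
```

Request:
jog_arm --pt "0.0005 0.0025 -0.02 0 0 0 0.82" --pt "0 0 -0.015 0 0 0 0.82" --pt "0 0 -0.002 0 0 0 0.82" --pt "0 0 0 0 0 0 0" --pt "0 0 0 0 0 0 0"

```text
time_s: 19.6
tcp_pos: [469.9, 20.6, 40.5]
eef_rot: [2.734, 1.545, 0.002]
force: [-0.3, 0.4, 0.5]
gripper_width: 0.665
grip_force: 0.0
```

Request:
jog_arm --pt "0 0 0 0 0 0 0" --pt "0 0 0 0 0 0 0" --pt "0 0 0 0 0 0 0"

```text
time_s: 19.9
tcp_pos: [469.9, 20.6, 40.4]
eef_rot: [2.734, 1.545, 0.002]
force: [-0.4, 0.2, 7.1]
gripper_width: 0.61
grip_force: 29.9
```

Request:
jog_arm --pt "0 0 0 0 0 0 0.82" --pt "0 0 0 0 0 0 0.82" --pt "0 0 0 0 0 0 0.82" --pt "0 0 -0.002 0 0 0.137 0.82" --pt "0 0 0 0 0 0.13 0.82"

```text
time_s: 20.4
tcp_pos: [469.2, 20.8, 37.2]
eef_rot: [-2.5, -1.903, 0.0]
force: [0.0, 0.4, 0.4]
gripper_width: 0.818
grip_force: 0.0
```

Request:
jog_arm --pt "0 0 0 0 0 0.13 0.82" --pt "0 0 0 0 0 0.13 0.82" --pt "0 0 0 0 0 0.13 0.82" --pt "0 0 0 0 0 0.13 0.82" --pt "0 0 0 0 0 0.13 0.82"

```text
time_s: 20.9
tcp_pos: [469.3, 20.8, 37.3]
eef_rot: [-1.761, -2.601, 0.0]
force: [-0.6, -0.5, 0.9]
gripper_width: 0.819
grip_force: 0.0
```

Request:
jog_arm --pt "0 0 0 0 0 0.13 0.82" --pt "0 0 0 0 0 0 0" --pt "0 0 0 0 0 0 0" --pt "0 0 0 0 0 0 0" --pt "0 0 0 0 0 0 0"

```text
time_s: 21.4
tcp_pos: [469.3, 20.8, 37.4]
eef_rot: [-1.598, -2.705, -0.0]
force: [0.6, 0.7, -0.4]
gripper_width: 0.612
grip_force: 29.9
```

Request:
jog_arm --pt "0 0 0 0 0 0 0" --pt "0 0 0.02 0 0 0 0" --pt "0 0 0.05 0 0 0 0" --pt "0 0 0.05 0 0 0 0" --pt "0 0 0.02 0 0 0 0"

```text
time_s: 21.9
tcp_pos: [470.4, 20.6, 181.5]
eef_rot: [1.594, 2.701, 0.003]
force: [0.7, 0.1, -1.9]
gripper_width: 0.61
grip_force: 29.9
```

Run:
```python
from h import *
x=r.sense(); print(x["tcp_pos"],x["eef_rot"],x["gripper_width"],x["force"])
for n in("scene","top"):
  im=r.read_camera(n); cv2.imwrite(f"pics/{n}6.png",im)
  for th in("wheel","collar","tab"):
    o=r.place_of(th,n); print(n,th,[(world(a["xyz"],n).round(1).tolist(),round(a["confidence"],2)) for a in o[:2]])
```

```text
[470.39611681  20.60450367 181.47512335] [1.59377739 2.7007703  0.00296399] 0.6102326039314715 [ 0.66598547  0.05549251 -1.87504902]
scene wheel [([470.4, 20.3, 143.9], 0.73)]
scene collar [([469.1, 21.0, 172.9], 0.82), ([564.8, -243.4, 3.5], 0.29)]
scene tab [([438.4, 77.6, 168.2], 0.91)]
top wheel []
top collar []
top tab [([522.5, 244.8, -3.7], 0.19)]
```

Request:
jog_arm --pt "0.0054 0.0348 0 0 0 -0.0674 0" --pt "0.0054 0.0348 0 0 0 -0.0674 0" --pt "0.0054 0.0348 0 0 0 -0.0674 0" --pt "0.0054 0.0348 0 0 0 -0.0674 0" --pt "0.0054 0.0348 0 0 0 -0.0674 0"

```text
time_s: 22.8
tcp_pos: [496.1, 196.2, 176.3]
eef_rot: [-2.03, -2.396, 0.002]
force: [-0.2, -0.3, -0.7]
gripper_width: 0.616
grip_force: 29.9
```

Request:
jog_arm --pt "0.0054 0.0348 0 0 0 -0.0674 0" --pt "0.0054 0.0348 0 0 0 -0.0674 0" --pt "0.0054 0.0348 -0.01 0 0 -0.0674 0" --pt "0 0 -0.015 0 0 0 0" --pt "0 0 0 0 0 0 0"

```text
time_s: 23.3
tcp_pos: [511.2, 299.4, 149.2]
eef_rot: [-2.256, -2.183, 0.008]
force: [-0.1, -0.3, -1.3]
gripper_width: 0.612
grip_force: 29.9
```

Run:
```python
from h import *
x=r.sense(); print(x["tcp_pos"],x["eef_rot"],x["gripper_width"],x["force"]); y=x["eef_rot"]; print("wheel yaw",2*np.degrees(np.arctan2(y[1],y[0])))
for n in("scene",):
  im=r.read_camera(n); cv2.imwrite(f"pics/{n}7.png",im)
  for th in("wheel","collar","tab","hub"):
    o=r.place_of(th,n); print(n,th,[(world(a["xyz"],n).round(1).tolist(),round(a["confidence"],2)) for a in o[:2]])
```

```text
[511.24270352 299.40252158 149.21333643] [-2.2558656  -2.18312414  0.00829201] 0.6118031319181032 [-0.14640335 -0.28710988 -1.25326461]
wheel yaw -271.87763700279766
scene wheel [([508.3, 299.9, 112.2], 0.83)]
scene collar [([511.9, 298.0, 139.6], 0.92)]
scene tab [([512.1, 363.1, 133.8], 0.71), ([627.7, -442.8, 1.4], 0.42)]
scene hub [([517.1, 300.0, 62.9], 0.43)]
```

Request:
jog_arm --pt "0.002 0 -0.006 0 0 0 0" --pt "0 0 -0.006 0 0 0 0" --pt "0 0 -0.002 0 0 0 0" --pt "0 0 0 0 0 0 0"

```text
time_s: 23.95
tcp_pos: [514.4, 299.0, 137.9]
eef_rot: [-2.259, -2.183, 0.001]
force: [-0.1, -0.0, -1.3]
gripper_width: 0.61
grip_force: 29.9
```

Request:
jog_arm --pt "0 0 -0.002 0 0 0 0" --pt "0 0 -0.002 0 0 0 0" --pt "0 0 0 0 0 0 0"

```text
time_s: 24.25
tcp_pos: [514.4, 299.1, 134.1]
eef_rot: [-2.259, -2.183, 0.001]
force: [-0.4, -0.2, -1.2]
gripper_width: 0.611
grip_force: 29.9
```

Request:
jog_arm --pt "-0.0008 0 -0.002 0 0 0 0" --pt "0 0 -0.002 0 0 0 0" --pt "0 0 0 0 0 0 0"

```text
time_s: 24.55
tcp_pos: [513.6, 299.1, 130.1]
eef_rot: [-2.259, -2.183, 0.001]
force: [0.1, 0.3, -0.4]
gripper_width: 0.612
grip_force: 29.9
```

Request:
jog_arm --pt "0 0 -0.0015 0 0 0 0" --pt "0 0 0 0 0 0 0"

```text
time_s: 24.75
tcp_pos: [513.7, 299.1, 128.7]
eef_rot: [-2.259, -2.183, 0.0]
force: [0.4, 0.3, -1.1]
gripper_width: 0.611
grip_force: 29.9
```

Request:
jog_arm --pt "0 0 -0.0015 0 0 0 0" --pt "0 0 0 0 0 0 0"

```text
time_s: 24.95
tcp_pos: [513.9, 299.2, 127.3]
eef_rot: [2.259, 2.183, 0.001]
force: [0.8, -0.0, -2.2]
gripper_width: 0.609
grip_force: 29.9
```

Request:
jog_arm --pt "0 0 -0.0015 0 0 0 0" --pt "0 0 0 0 0 0 0"

```text
time_s: 25.15
tcp_pos: [514.0, 299.3, 125.9]
eef_rot: [2.259, 2.183, 0.001]
force: [2.3, 1.9, -1.5]
gripper_width: 0.611
grip_force: 29.9
```

Request:
jog_arm --pt "0.0006 0.0005 -0.002 0 0 0 0" --pt "0 0 -0.002 0 0 0 0" --pt "0 0 0 0 0 0 0"

```text
time_s: 25.45
tcp_pos: [514.1, 299.6, 121.4]
eef_rot: [-2.259, -2.183, 0.001]
force: [-0.0, -0.2, -1.0]
gripper_width: 0.61
grip_force: 29.9
```

```bash
python3 -c "
from h import *
x=r.sense();print(x['tcp_pos'],x['force'],x['moment'],x['grip_force'])"
```

```text
[514.14098936 299.59497156 121.42734381] [-4.98532891e-04 -2.39166703e-01 -9.78974403e-01] [-0.10093612 -0.11857838 -0.00586667] 29.888606322929263
```

Request:
jog_arm --pt "0 0 -0.004 0 0 0 0" --pt "0 0 -0.004 0 0 0 0" --pt "0 0 -0.003 0 0 0 0" --pt "0 0 0 0 0 0 0"

```text
time_s: 25.85
tcp_pos: [514.2, 299.6, 110.3]
eef_rot: [-2.259, -2.183, 0.001]
force: [0.6, 0.7, -1.5]
gripper_width: 0.611
grip_force: 29.9
```

Request:
jog_arm --pt "0 0 -0.003 0 0 0 0" --pt "0 0 -0.003 0 0 0 0" --pt "0 0 -0.001 0 0 0 0" --pt "0 0 0 0 0 0 0"

```text
time_s: 26.25
tcp_pos: [514.3, 299.6, 103.7]
eef_rot: [-2.259, -2.183, 0.0]
force: [-0.4, -0.4, -1.2]
gripper_width: 0.613
grip_force: 29.9
```

Request:
jog_arm --pt "0 0 -0.0015 0 0 0 0" --pt "0 0 -0.001 0 0 0 0" --pt "0 0 0 0 0 0 0"

```text
time_s: 26.55
tcp_pos: [514.4, 299.7, 101.4]
eef_rot: [2.259, 2.183, 0.0]
force: [0.1, -0.0, -1.5]
gripper_width: 0.612
grip_force: 29.9
```

Request:
jog_arm --pt "0 0 0 0 0 0 0.85" --pt "0 0 0 0 0 0 0.85" --pt "0 0 0 0 0 0 0.85" --pt "0 0 0 0 0 0 0.85" --pt "0 0 0.04 0 0 0 1"

```text
time_s: 27.05
tcp_pos: [512.4, 298.8, 137.5]
eef_rot: [-2.256, -2.18, 0.013]
force: [-0.6, 0.1, 0.6]
gripper_width: 0.918
grip_force: 0.0
```

Request:
jog_arm --pt "0 -0.005 0.03 0 0 0 1" --pt "0.0098 -0.037 0.01 0 0 0.08 1" --pt "0.0098 -0.037 0 0 0 0.08 1" --pt "0.0098 -0.037 0 0 0 0.08 1" --pt "0.0098 -0.037 0 0 0 0.08 1"

```text
time_s: 27.55
tcp_pos: [553.8, 145.2, 181.6]
eef_rot: [1.878, 2.518, 0.0]
force: [0.3, 0.5, -0.1]
gripper_width: 1.0
grip_force: 0.0
```

Request:
jog_arm --pt "0.0098 -0.037 0 0 0 0.08 1" --pt "0.0098 -0.037 0 0 0 0.08 1" --pt "0.0098 -0.037 0 0 0 0.08 1" --pt "0.0098 -0.037 0 0 0 0.08 1" --pt "0.0098 -0.037 0 0 0 0.08 1"

```text
time_s: 28.05
tcp_pos: [602.8, -40.0, 181.5]
eef_rot: [1.34, 2.841, 0.0]
force: [0.4, 0.8, -0.5]
gripper_width: 1.002
grip_force: 0.0
```

Request:
jog_arm --pt "0.0098 -0.037 -0.03 0 0 0.08 1" --pt "0 0 -0.03 0 0 0 1" --pt "0 0 0 0 0 0 1"

```text
time_s: 28.35
tcp_pos: [610.6, -75.7, 117.6]
eef_rot: [-1.23, -2.883, 0.001]
force: [-0.0, -0.0, -0.5]
gripper_width: 1.0
grip_force: 0.0
```

Run:
```python
from h import *
x=r.sense(); y=x["eef_rot"]; print(x["tcp_pos"],2*np.degrees(np.arctan2(y[1],y[0]))-90)
im=r.read_camera("scene"); cv2.imwrite("pics/scene8.png",im)
for th in("wheel","collar","tab","stud","grip","dog_tip"):
    o=r.place_of(th,"scene"); print(th,[(world(a["xyz"],"scene").round(1).tolist(),round(a["confidence"],2)) for a in o[:2]])
```

```text
[610.58324304 -75.7240298  117.58834629] -316.22053067277864
wheel [([512.2, 303.5, 64.8], 0.7)]
collar []
tab [([516.2, 365.5, 87.1], 0.64)]
stud [([612.0, -72.2, 5.2], 0.45)]
grip [([605.9, -71.2, 57.8], 0.72)]
dog_tip [([595.0, -48.3, 33.6], 0.49)]
```

Request:
jog_arm --pt "0 0.0015 -0.025 0 0 0 1" --pt "0 0 -0.02 0 0 0 0.7" --pt "0 0 -0.01 0 0 0 0.4" --pt "0 0 0 0 0 0 0" --pt "0 0 0 0 0 0 0"

```text
time_s: 29.2
tcp_pos: [612.8, -73.9, 67.4]
eef_rot: [1.23, 2.889, 0.0]
force: [0.2, 0.4, 1.1]
gripper_width: 0.658
grip_force: 0.0
```

Request:
jog_arm --pt "0 0 0 0 0 0 0" --pt "0 0 0 0 0 0 0" --pt "0 0 0 0 0 0 0" --pt "0 0 0 0 0 0 0" --pt "0 0 0 0 0 0 0"

```text
time_s: 29.7
tcp_pos: [612.4, -73.8, 66.5]
eef_rot: [1.23, 2.89, -0.0]
force: [0.4, 0.1, -0.7]
gripper_width: 0.205
grip_force: 0.0
```

Request:
jog_arm --pt "0 0 0 0 0 0 0" --pt "0 0 0 0 0 0 0"

```text
time_s: 29.9
tcp_pos: [612.3, -73.9, 66.4]
eef_rot: [-1.231, -2.89, 0.0]
force: [-0.8, 0.5, -0.2]
gripper_width: 0.109
grip_force: 30.0
```

Request:
jog_arm --pt "0 0 0 0 0 0 0" --pt "0 0 0.03 0 0 0 0" --pt "0 0 0.04 0 0 0 0" --pt "0 0 0.03 0 0 0 0" --pt "-0.0101 0.0312 0 0 0 0.117 0"

```text
time_s: 30.4
tcp_pos: [604.3, -45.2, 170.7]
eef_rot: [1.059, 2.948, 0.0]
force: [1.1, 1.1, -0.9]
gripper_width: 0.112
grip_force: 30.0
```

Request:
jog_arm --pt "-0.0101 0.0312 0 0 0 0.117 0" --pt "-0.0101 0.0312 0 0 0 0.117 0" --pt "-0.0101 0.0312 0 0 0 0.117 0" --pt "-0.0101 0.0312 0 0 0 0.117 0" --pt "-0.0101 0.0312 0 0 0 0.117 0"

```text
time_s: 30.9
tcp_pos: [551.2, 114.5, 166.4]
eef_rot: [0.154, 3.138, 0.0]
force: [-0.0, -0.0, -0.2]
gripper_width: 0.109
grip_force: 30.0
```

Request:
jog_arm --pt "-0.0101 0.0312 0 0 0 0.117 0" --pt "-0.0101 0.0312 0 0 0 0.117 0" --pt "0 0 0 0 0 0 0" --pt "0 0 0 0 0 0 0"

```text
time_s: 31.3
tcp_pos: [531.5, 175.9, 166.4]
eef_rot: [-0.205, 3.135, -0.0]
force: [-1.5, -0.1, 0.1]
gripper_width: 0.112
grip_force: 30.0
```

Run:
```python
from h import *
x=r.sense(); y=x["eef_rot"]; print(x["tcp_pos"],2*np.degrees(np.arctan2(y[1],y[0]))-90,x["gripper_width"])
for n in("scene","top"):
  im=r.read_camera(n); cv2.imwrite(f"pics/{n}9.png",im)
  for th in("stud","grip","dog_tip","pocket","slot_end","unit"):
    o=r.place_of(th,n); print(n,th,[(world(a["xyz"],n).round(1).tolist(),round(a["confidence"],2)) for a in o[:2]])
im=cv2.imread("pics/scene9.png"); u,v=proj([525,200,80],"scene").astype(int); print(u-45,v-36)
cv2.imwrite("pics/c9.png",cv2.convertScaleAbs(cv2.resize(im[v-36:v+36,u-45:u+45],None,fx=8,fy=8,interpolation=2),alpha=1.3))
```

```text
[531.5121986  175.87118496 166.39279717] 97.49075389365498 0.11186560131737652
scene stud []
scene grip [([526.9, 177.9, 159.0], 0.51)]
scene dog_tip [([527.2, 178.7, 44.8], 0.69), ([505.3, 175.7, 131.1], 0.42)]
scene pocket [([526.8, 179.1, 46.6], 0.77)]
scene slot_end [([522.3, 240.0, 46.1], 0.74)]
scene unit [([519.6, 250.1, 0.1], 0.88), ([603.1, -233.0, 53.4], 0.64)]
top stud [([705.5, 9.5, -1.7], 0.71)]
top grip []
top dog_tip []
top pocket [([532.0, 174.4, 47.0], 0.71)]
top slot_end []
top unit []
375 158
```

View pics/c9.png

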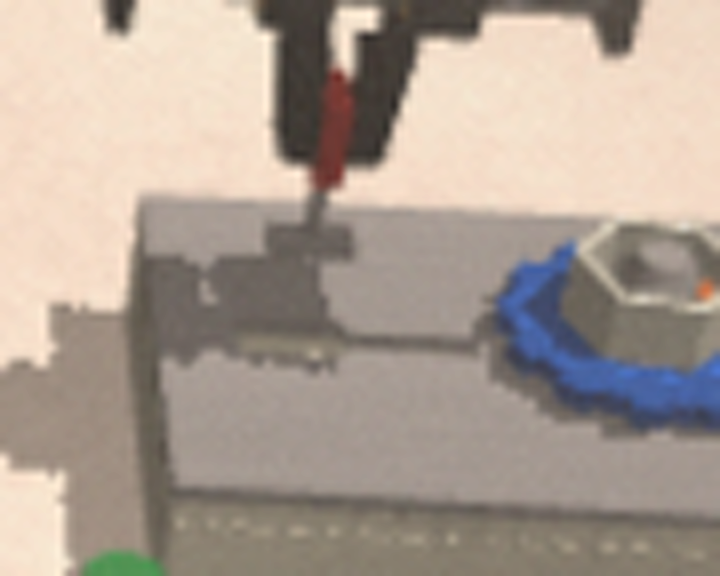

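The scene view shows the wheel seated flat on the hub. The stud is held upright over the pocket (pocket at about (410,200)) with its T-head along the slot. Lowering it.

Request:
jog_arm --pt "0 0 -0.015 0 0 0 0" --pt "0 0 -0.015 0 0 0 0" --pt "0 0 -0.007 0 0 0 0" --pt "0 0 -0.002 0 0 0 0" --pt "0 0 0 0 0 0 0"

```text
time_s: 32.5
tcp_pos: [531.7, 175.8, 127.6]
eef_rot: [-0.206, 3.135, 0.0]
force: [-0.1, 0.2, -0.8]
gripper_width: 0.11
grip_force: 30.0
```

Request:
jog_arm --pt "0 0 -0.002 0 0 0 0" --pt "0 0 -0.002 0 0 0 0" --pt "0 0 0 0 0 0 0"

```text
time_s: 32.8
tcp_pos: [531.5, 175.7, 123.4]
eef_rot: [-0.206, 3.135, -0.0]
force: [0.1, -0.6, -0.5]
gripper_width: 0.115
grip_force: 30.0
```

Request:
jog_arm --pt "0 0 -0.004 0 0 0 0" --pt "0 0 -0.003 0 0 0 0" --pt "0 0 -0.002 0 0 0 0" --pt "0 0 -0.0015 0 0 0 0" --pt "0 0 0 0 0 0 0"

```text
time_s: 33.3
tcp_pos: [531.5, 175.7, 112.6]
eef_rot: [0.206, -3.134, 0.0]
force: [-0.3, -0.1, 0.8]
gripper_width: 0.108
grip_force: 30.0
```

Request:
jog_arm --pt "-0.0013 0.01 0 0 0 0 0" --pt "-0.0013 0.01 0 0 0 0 0" --pt "-0.0007 0.005 0 0 0 0 0" --pt "-0.0007 0.005 0 0 0 0 0" --pt "0 0 0 0 0 0 0"

```text
time_s: 33.8
tcp_pos: [527.4, 206.5, 112.9]
eef_rot: [-0.207, 3.135, 0.0]
force: [-0.9, 1.3, -0.4]
gripper_width: 0.11
grip_force: 30.0
```

Request:
jog_arm --pt "-0.0013 0.01 0 0 0 0 0" --pt "-0.0007 0.005 0 0 0 0 0" --pt "-0.0007 0.005 0 0 0 0 0" --pt "-0.0007 0.005 0 0 0 0 0" --pt "0 0 0 0 0 0 0"

```text
time_s: 34.3
tcp_pos: [524.0, 231.3, 112.9]
eef_rot: [-0.207, 3.135, 0.0]
force: [0.6, -0.1, -0.6]
gripper_width: 0.111
grip_force: 30.0
```

```bash
python3 -c "
from h import *
x=r.sense();print(x['tcp_pos'],x['force'],x['moment'],x['grip_force'])"
```

```text
[524.03857633 231.3279727  112.91020907] [ 0.58709214 -0.10298176 -0.58939749] [ 0.05706388 -0.13503024  0.00129671] 29.999929703772068
```

Request:
jog_arm --pt "-0.0004 0.003 0 0 0 0 0" --pt "-0.0003 0.002 0 0 0 0 0" --pt "0 0 0 0 0 0 0"

```text
time_s: 34.6
tcp_pos: [523.4, 235.9, 112.9]
eef_rot: [-0.206, 3.135, -0.0]
force: [0.5, 0.2, -0.9]
gripper_width: 0.114
grip_force: 30.0
```

Request:
jog_arm --pt "-0.0002 0.0015 0 0 0 0 0" --pt "0 0 0 0 0 0 0"

```text
time_s: 34.8
tcp_pos: [523.3, 237.3, 112.9]
eef_rot: [-0.206, 3.135, 0.0]
force: [0.4, 0.4, -0.2]
gripper_width: 0.112
grip_force: 30.0
```

Request:
jog_arm --pt "-0.0002 0.0015 0 0 0 0 0" --pt "0 0 0 0 0 0 0"

```text
time_s: 35.0
tcp_pos: [523.0, 238.9, 112.9]
eef_rot: [-0.206, 3.135, 0.0]
force: [-0.5, -0.4, 0.0]
gripper_width: 0.11
grip_force: 30.0
```

Request:
jog_arm --pt "0.0002 -0.0015 0 0 0 0 0" --pt "-0.0001 -0.0001 0 0 0 -0.131 0" --pt "-0.0001 -0.0001 0 0 0 -0.131 0" --pt "-0.0001 -0.0001 0 0 0 -0.131 0" --pt "0 0 0 0 0 0 0"

```text
time_s: 35.5
tcp_pos: [523.0, 236.8, 112.9]
eef_rot: [-0.412, -3.114, 0.0]
force: [0.2, 0.7, 0.0]
gripper_width: 0.112
grip_force: 30.0
```

Request:
jog_arm --pt "-0.0001 -0.0001 0 0 0 -0.131 0" --pt "-0.0001 -0.0001 0 0 0 -0.131 0" --pt "-0.0001 -0.0001 0 0 0 -0.131 0" --pt "-0.0001 -0.0001 0 0 0 -0.131 0" --pt "0 0 0 0 0 0 0"

```text
time_s: 36.0
tcp_pos: [522.6, 236.5, 112.9]
eef_rot: [-1.2, -2.903, 0.0]
force: [-0.1, 0.3, -0.5]
gripper_width: 0.112
grip_force: 30.0
```

Request:
jog_arm --pt "-0.0001 -0.0001 0 0 0 -0.131 0" --pt "-0.0001 -0.0001 0 0 0 -0.131 0" --pt "-0.0001 -0.0001 0 0 0 -0.131 0" --pt "-0.0001 -0.0001 0 0 0 -0.131 0" --pt "-0.0001 -0.0001 0 0 0 -0.131 0"

```text
time_s: 36.5
tcp_pos: [522.1, 236.0, 112.9]
eef_rot: [2.071, 2.362, -0.0]
force: [0.3, 0.1, -0.0]
gripper_width: 0.116
grip_force: 30.0
```

Request:
jog_arm --pt "0 0 0 0 0 0 0" --pt "0 0 -0.001 0 0 0 0" --pt "0 0 0 0 0 0 0"

```text
time_s: 36.8
tcp_pos: [522.0, 236.0, 111.7]
eef_rot: [-2.067, -2.365, 0.0]
force: [1.4, -0.4, -0.8]
gripper_width: 0.113
grip_force: 30.0
```

Now I'll release and retreat, lifting straight up before moving away.

Request:
jog_arm --pt "0 0 0 0 0 0 0.3" --pt "0 0 0 0 0 0 0.4" --pt "0 0 0 0 0 0 0.5" --pt "0 0 0 0 0 0 0.5" --pt "0 0 0.02 0 0 0 0.5"

```text
time_s: 37.3
tcp_pos: [521.0, 235.8, 130.1]
eef_rot: [-2.07, -2.359, 0.006]
force: [0.7, -0.6, 0.3]
gripper_width: 0.498
grip_force: 0.0
```

Request:
jog_arm --pt "0 0 0.04 0 0 0 0.5" --pt "0 0 0.05 0 0 0 0.5" --pt "0 -0.04 0.03 0 0 0 0.5" --pt "0 -0.05 0 0 0 0 0.5" --pt "0 -0.05 0 0 0 0 0.5"

```text
time_s: 37.8
tcp_pos: [521.9, 94.8, 252.9]
eef_rot: [2.069, 2.361, 0.002]
force: [0.9, 0.1, -0.1]
gripper_width: 0.5
grip_force: 0.0
```

Request:
jog_arm --pt "0 -0.05 0 0 0 0 0.5" --pt "0 -0.05 0 0 0 0 0.5" --pt "0 0 0 0 0 0 0.5"

```text
time_s: 38.1
tcp_pos: [522.0, -8.8, 251.9]
eef_rot: [2.079, 2.354, -0.001]
force: [0.3, 0.7, 0.6]
gripper_width: 0.497
grip_force: 0.0
```

Run:
```python
from h import *
for n in("scene","top"):
  im=r.read_camera(n); cv2.imwrite(f"pics/{n}10.png",im)
  for th in("stud","grip","dog_tip","wheel","tab","hub"):
    o=r.place_of(th,n); print(n,th,[(world(a["xyz"],n).round(1).tolist(),round(a["confidence"],2)) for a in o[:1]])
A=[]
for n in("scene","top"):
  im=cv2.imread(f"pics/{n}10.png"); u,v=proj([515,260,80],n).astype(int); A.append(cv2.resize(im[v-38:v+38,u-38:u+38],None,fx=5,fy=5,interpolation=2))
cv2.imwrite("pics/c10.png",cv2.convertScaleAbs(np.hstack(A),alpha=1.4))
```

```text
scene stud [([518.2, 239.9, 45.9], 0.49)]
scene grip [([518.3, 238.1, 104.7], 0.58)]
scene dog_tip [([518.8, 268.0, 76.9], 0.69)]
scene wheel [([511.5, 301.7, 66.1], 0.67)]
scene tab [([516.1, 365.5, 86.6], 0.67)]
scene hub [([518.3, 249.6, 1.6], 0.43)]
top stud [([519.8, 229.7, 41.7], 0.54)]
top grip [([521.5, 233.4, 42.7], 0.15)]
top dog_tip [([514.3, 261.3, 79.7], 0.44)]
top wheel [([512.8, 299.2, 57.5], 0.87)]
top tab [([513.4, 362.2, 86.9], 0.8)]
top hub [([510.7, 297.3, 60.2], 0.63)]
```

View pics/c10.png

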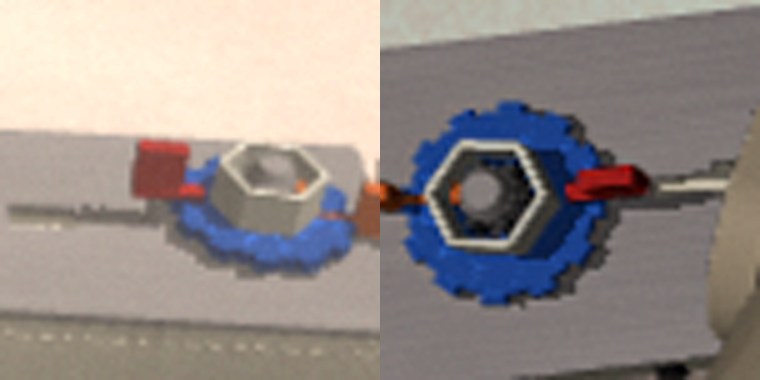

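The picture shows the wheel seated flat, with its fin in line with the master rib. The stud stands upright in the slot, its dog over the rim and pointing at the hub. Handing in.

```bash
python3 -c "
from plant import r
print(r.sign_off())"
```

```text
the job is handed in; nothing more can be done
None
```

The job is handed in: the last pictures show the wheel fully home on the hub, the stud locked at the slot's inner end with its dog over the rim, and both let go; the hand-in returned no verdict.

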